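# String ferrite cores on a spindle

### The job

Take the red-handled spindle from its blue-forked stand and thread it through all three ferrite cores in the trough, pushing on until the row is packed between the brass collar and the red sprung stop and you feel the stop push back firmly, about 10 newtons, for a moment. Ferrite is brittle: never push the cores, rack or spindle tip together with more than 20 newtons, and do not touch the cores with the gripper. Then lift the spindle with the whole row of cores on it and lay it back in the stand the way it lay before, leaving the other things on the bench where they are.

Things in the scene. Friction and masses are not known exactly. Their poses are not given: they have to be found in the camera images.
- spindle_grip (a point): Middle of the spindle's red square grip (16 x 16 mm, 50 mm long), on the spindle's axis; x along the axis to the tip, z up. The steel spindle (loose, 0.16 kg) lies level in the stand at the start.
- stand_seat (a point): Where the spindle's grip point lies when seated in the fixed stand, 60 mm above the bench; x along the seated spindle to its tip, z up. Two blue forks, 8 mm plates at x = -45 (takes the tail) and 164 mm (takes bare rod beyond the packed cores): slots 16 mm wide, flared, open upwards, floors 5 mm below this point, tops 18 above. Grey base 245 x 56 mm, 8 thick.
- rack_axis (a point): Point on the axis of the cores lying in the rack's V trough, 60 mm above the bench; x along the trough from its open entrance to the stop, z up. The white trough is open upwards, runs from x = -55 to 72 mm, its walls reach to 6 mm below the axis.
- rack: The fixed rack, origin on the bench under rack_axis, same axes; base x = -65 to 100 mm, 66 wide, 8 thick. Its stop is clamped anywhere: two red pads, 16 mm apart and open upwards for the rod, faces at x = 36 to 60 mm, exact place not told. The face gives up to 10 mm, about 4 N per mm from first touch, then is rigid.
- spindle: The whole spindle, origin and axes as spindle_grip. Along x, mm: tail bar 10 x 10 from -60 to -25, red grip -25 to 25, round neck 10 thick 25 to 66, brass collar 24 across 66 to 72, round rod 10 thick 72 to 168, cone from 10 down to 3 across 168 to 184. The cores go on between collar and tip.
- core_a: Black ferrite sleeve core nearest the trough's entrance, loose, 30 mm across, 24 mm long, bore 14 mm through, about 55 g. Origin at its centre, x along the bore. The cores lie in the trough in the order a, b, c with gaps of 0 to 8 mm and slide along it.
- core_b: The middle core, same as core_a.
- core_c: The core nearest the stop, same as core_a.
- tape_mid (a point): Bystander: roll of yellow tape lying flat, 72 mm across, 19 mm high; its centre.
- cutters: Bystander: blue-handled side cutters lying flat, about 120 mm long, 16 mm high; origin at the pivot, underside.
- thermometer: Bystander: grey handheld thermometer lying flat, 185 x 42 x 26 mm; origin on its underside.
- parts_bin: Bystander: small open orange bin 100 x 75 x 45 mm; origin at the centre of its underside.
- spindle_tip (a point): The spindle's pointed tip, on its axis 184 mm from the grip point; same axes.
Not all that is in view belongs to the job. Leave any turquoise look-alike of the core_b alone. Leave any green look-alike of the core_a alone.

How it is judged (in metres and radians):
On the way, in this order (a step that is already met when the one before it is completed fails the run):
1. the spindle is through all three cores, they are packed within 6 mm against the collar, and the row presses on the sprung stop with more than 4 N for 0.3 s (x of core_a in the frame of spindle between 0.078 and 0.154 m and y of core_a in the frame of spindle between -0.005 and 0.005 m and z of core_a in the frame of spindle between -0.005 and 0.005 m and x of core_b in the frame of spindle between 0.078 and 0.154 m and y of core_b in the frame of spindle between -0.005 and 0.005 m and z of core_b in the frame of spindle between -0.005 and 0.005 m and x of core_c in the frame of spindle between 0.078 and 0.154 m and y of core_c in the frame of spindle between -0.005 and 0.005 m and z of core_c in the frame of spindle between -0.005 and 0.005 m and x of core_c in the frame of spindle below 0.138 m and contact force between rack and core_c above 4 N), for 0.3 s.
2. the spindle has been lifted with all three cores on it, the cores at least 15 mm above where they lay (x of core_a in the frame of spindle between 0.078 and 0.154 m and y of core_a in the frame of spindle between -0.005 and 0.005 m and z of core_a in the frame of spindle between -0.005 and 0.005 m and x of core_b in the frame of spindle between 0.078 and 0.154 m and y of core_b in the frame of spindle between -0.005 and 0.005 m and z of core_b in the frame of spindle between -0.005 and 0.005 m and x of core_c in the frame of spindle between 0.078 and 0.154 m and y of core_c in the frame of spindle between -0.005 and 0.005 m and z of core_c in the frame of spindle between -0.005 and 0.005 m and height (world z) of each of core_a, core_b, core_c above 0.075 m), for 0.2 s.
At the end, for the whole second after the job is handed in: The spindle lies at rest in both forks of the stand, tip the same way as before, its grip point within 12 mm along and 6 mm across and 4 mm in height of the seat point and its axis within 0.05 rad, with all three cores at rest on the rod between collar and tip (x of core_a in the frame of spindle between 0.078 and 0.154 m and y of core_a in the frame of spindle between -0.005 and 0.005 m and z of core_a in the frame of spindle between -0.005 and 0.005 m and x of core_b in the frame of spindle between 0.078 and 0.154 m and y of core_b in the frame of spindle between -0.005 and 0.005 m and z of core_b in the frame of spindle between -0.005 and 0.005 m and x of core_c in the frame of spindle between 0.078 and 0.154 m and y of core_c in the frame of spindle between -0.005 and 0.005 m and z of core_c in the frame of spindle between -0.005 and 0.005 m and x of spindle_grip in the frame of stand_seat between -0.012 and 0.012 m and y of spindle_grip in the frame of stand_seat between -0.006 and 0.006 m and z of spindle_grip in the frame of stand_seat between -0.004 and 0.004 m and angle between the x axis of spindle and the x axis of stand_seat, either way round below 0.05 rad and x of spindle_tip in the frame of stand_seat between 0.15 and 0.22 m and linear speed of spindle below 0.02 m/s and linear speed of each of core_a, core_b, core_c below 0.03 m/s); the robot touches nothing.
It fails at once if a core is pressed by the spindle, or on the rack, with more than 20 N (contact force between any of core_a, core_b, core_c and spindle above 20 N or contact force between any of core_a, core_b, core_c and rack above 20 N).
It fails at once if the spindle is pushed against the rack with more than 20 N (contact force between spindle and rack above 20 N).
It fails at once if the gripper or arm touches a core (contact force between any of core_a, core_b, core_c and the fingers above 0.5 N or contact force between any of core_a, core_b, core_c and the arm above 0.5 N).
It fails at once if a bystander is moved more than 20 mm (distance of any of tape_mid, cutters, thermometer, parts_bin from where it was at the start of the episode above 0.02 m).
It also fails if it takes over 72 s, if anything falls off the work surface, if the arm or the gripper's body presses on something with over 40 N, if the wrist force passes 120 N, or if a joint passes its speed limit or range.

### The arm

A 6-joint arm with a two-finger parallel gripper is mounted at the origin on the work surface. World frame = base frame: x ahead of the robot, y to its left, z up, the work surface at z = 0. Lengths are in m, angles in degrees, forces in N, time in s.
With the tool pointing down it reaches from about 0.15 to 0.775 m from the base axis. Payload 6.1 kg.
Tool frame: the origin (TCP) lies on the centre line of the jaws, within the pads' length; the fingertips stand 11 mm ahead of it and the grasp point (between the pads) lies 8 mm behind it; x points along the fingers, z is the direction in which the jaws open and shut, and the axes are right-handed (so a half turn about x gives the same grasp; the last joint's range is limited). The gripper opens to 85 mm and grips with 20 to 120 N. Pads are 22 mm wide; open, the fingers measure 114 mm over their backs; the gripper's body (76 mm by 85 mm) begins 54 mm behind the grasp point. The pads swing forward as they close: fully open they stand 13 mm farther back than shut.
Start: joints at [-71.963, 7.208, -2.269, 80.523, 0, 90], TCP at [0.163, -0.499, 0.242] pointing down, gripper open.
Joint ranges: [-155.77, 155.77], [-54.66, 111.73], [-72.52, 77.12], [-102.08, 115.82], [-83.92, 84.16], [-180, 180]. Speed limits (degrees/s): [136.94, 136.94, 172.46, 180, 180, 180].

### API

Orientations are given as [roll, pitch, yaw] about the fixed x, y, z axes, in that order (R = Rz(yaw) Ry(pitch) Rx(roll)).
In Python, from bench import monitor, capture, camera_info, job_done gives the robot as it stands. The module is installed in compiled form; this text tells all that it offers.
- The arm moves only by the tool arm_command, never from a script. Its argument "moves" is a list of rows, each a list of 3 entries, a list of its own where there are three numbers: the turn, a rotation vector about the tool's x, y, z normalised to -1 to 1, where 1 is 5 degrees, then the shift along the tool's x, y, z normalised to -1 to 1, where 1 is 2 cm, then the finger opening in mm, from 0 to 85.4. A call has 1 to 5 rows; each row shifts and turns the commanded pose from where the row before left it, along the tool's axes as they then stand; what a row does not reach is not made up. A row lasts 1/10 s, in which the tool goes at most 50 mm and 8.59 degrees, less where a joint would pass 70% of its speed; a pose out of reach is approached as far as the arm can. A call with a number of a shift or a turn outside -1 to 1 is refused whole. A call with a gripper value outside its range is refused whole. The fingers move at their own pace and stop on an object; the grip force is fixed at half the most. Time passes only in rows, so rows that do not move let the fingers close. It gives the time, the measured TCP pose, the force and the opening at its end, in the units of the state.
- monitor.observe(): the state, without advancing time (a new reading comes with each control period).
- capture(name): name is "side" or "top" or "wrist"; returns (picture, depth): 480x640x3 uint8, red, green, blue; 480x640 float32, m along the optical axis (not along the pixel's ray), 0 where there is no reading.
- camera_info(name): a dict with "mtx" (3x3 intrinsics, pixels), "eye" and "rotation" of the camera in the world. Camera axes: x right, y down, z forward; pixel columns grow to the right and rows downward; lengths in m; the calibration is good to about 2 mm. A picture is of the moment at which its call begins: read the wrist's pose just before it. camera_info takes no time and is no camera call; for the wrist camera it gives the pose at the moment of the call.
- job_done(): hands the job in, once; it reports no verdict.
The state is a dict: "clock": time; "q": joint angles; "joint_vel": joint speeds; "joint_torque": joint torques, N m; "eef_pos": TCP position; "orientation": TCP orientation; "ft_force": force on the tool from outside, world axes, zero at the start; "wrist_torque": the same for the moment, N m; "gripper_width": finger opening in m.
Only numpy, scipy, OpenCV 4.12 (cv2) and the standard library are available. Lean on these libraries where they do the work, as an engineer would, in place of code of your own. Each camera call takes 0.05 s, during which the arm holds its last target.

## Working session

There is one attempt and no reset: what is moved stays moved. The work goes in short steps, Python scripts to look and compute and a tool call to move; the robot and the scene stay as the last step left them, time stands still between calls to the robot, and variables do not carry over. Pictures are saved under pics/ and viewed, and the job is handed in when it is done.

Besides the shell and the picture viewer there is one more tool, called after "Call:" by a JSON object that holds its "op" and its "data", one argument or row to a line. arm_command: Moves the arm, as the interface text tells. Its arguments: {"type":"object","properties":{"moves":{"type":"array","items":{"type":"array"}}},"required":["moves"]}

```bash
mkdir -p pics; cat > h.py <<'E'
import numpy as np, cv2
from bench import monitor, capture, camera_info, job_done
def snap(n,tag):
    ci=camera_info(n); p,d=capture(n)
    np.savez(f'{tag}.npz',p=p,d=d,K=ci['mtx'],eye=ci['eye'],R=ci['rotation'])
    cv2.imwrite(f'pics/{tag}.png',cv2.cvtColor(p,cv2.COLOR_RGB2BGR))
    return p,d,ci
def load(tag):
    z=np.load(f'{tag}.npz'); p,d,K,e,R=[z[k] for k in('p','d','K','eye','R')]
    v,u=np.mgrid[:480,:640]
    c=np.stack([(u-K[0,2])/K[0,0]*d,(v-K[1,2])/K[1,1]*d,d],-1)
    return p,d,c@np.array(R).T+e
E
python3 - <<'E'
from h import *
s=monitor.observe(); print(s)
for n in('top','side'):
    p,d,ci=snap(n,n+'0'); print(n,ci)
E
```

```text
{'clock': 0.0, 'q': array([-7.19653972e+01,  7.24120117e+00, -2.32710675e+00,  8.05240159e+01,
        7.38418482e-04,  8.99996359e+01]), 'joint_vel': array([ 0.08599663,  0.04905305,  0.03991187, -0.04427452,  0.07033657,
        0.1810921 ]), 'joint_torque': array([-7.69819253e-04, -4.35915470e+01,  3.52922773e+01,  1.73622638e-02,
        6.83101575e-05,  7.65716663e-06]), 'eef_pos': array([ 0.16241582, -0.49882736,  0.24152348]), 'orientation': array([179.54138655,  89.90767324, 107.57635289]), 'ft_force': array([-0.8454862 , -0.2995657 ,  0.01275386]), 'wrist_torque': array([0.03113016, 0.01520367, 0.00951496]), 'gripper_width': 0.08552060408732919}
top {'mtx': array([[532.25677148,   0.        , 304.27983275],
       [  0.        , 532.25677148, 237.92403029],
       [  0.        ,   0.        ,   1.        ]]), 'eye': array([ 0.48017603, -0.02080929,  1.15529602]), 'rotation': array([-174.27165237,   -0.43797359,  -88.26030041])}
side {'mtx': array([[442.78075614,   0.        , 318.50063326],
       [  0.        , 442.78075614, 235.4534121 ],
       [  0.        ,   0.        ,   1.        ]]), 'eye': array([0.23212362, 0.69878045, 0.97839684]), 'rotation': array([-138.62578189,    0.23095939, -155.83466844])}
```

```bash
sed -i 's/^import numpy.*/&\nfrom scipy.spatial.transform import Rotation as Ro/; s/np.array(R).T+e/Ro.from_euler("xyz",R,degrees=True).as_matrix().T+e/' h.py; python3 - <<'E'
from h import *
for t in('top0','side0'):
    p,d,X=load(t)
    # bench plane check
    m=(d>0)&(abs(X[...,2])<.015); print(t,np.median(X[...,2][m]), X[240,320],X[100,100],X[400,500])
E
```

```text
top0 -0.0005234390545538758 [ 0.5929678  -0.0605867  -0.00168112] [0.89020571 0.43780798 0.00355548] [ 0.26304848 -0.4530035  -0.00302039]
side0 0.0006740206537591553 [ 0.57683087 -0.07052366  0.00127473] [ 2.30209358 -0.84603922 -0.40583654] [0.02249468 0.19427148 0.00062094]
```

View pics/top0.png

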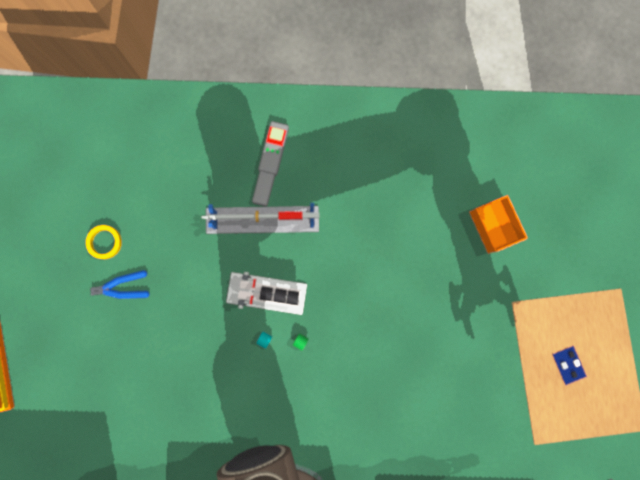

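View pics/side0.png

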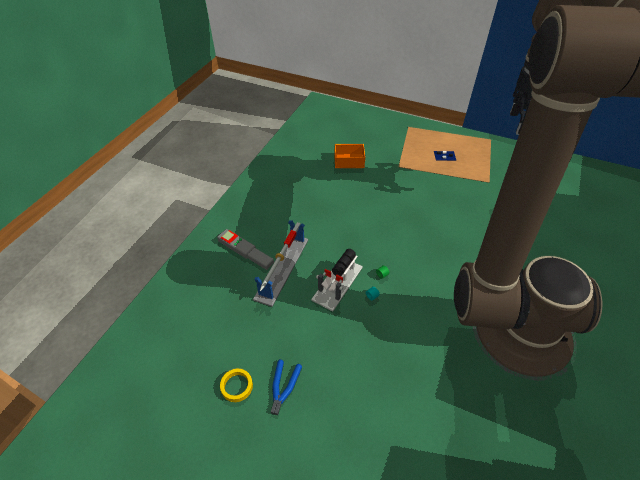

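```bash
python3 - <<'E'
from h import *
p,d,X=load('top0')
hsv=cv2.cvtColor(p,cv2.COLOR_RGB2HSV)
def at(u,v): print((u,v),X[v,u].round(4),p[v,u])
for u,v in[(290,215),(257,215),(205,217),(278,215),(302,215),(240,216),(264,294),(279,295),(293,297),(260,340),(300,342)]: at(u,v)
red=((hsv[...,0]<8)|(hsv[...,0]>172))&(hsv[...,1]>150)
for n,(u0,u1,v0,v1) in dict(grip=(270,310,205,228),pads=(235,262,275,310)).items():
    m=np.zeros_like(red);m[v0:v1,u0:u1]=red[v0:v1,u0:u1]
    P=X[m];print(n,m.sum(),P.mean(0),P.min(0),P.max(0))
for n,(u0,u1,v0,v1) in dict(stand=(195,325,200,240),rack=(220,315,265,320)).items():
    c=p[v0:v1,u0:u1]; cv2.imwrite(f'pics/{n}.png',cv2.resize(c[...,::-1],None,fx=6,fy=6,interpolation=cv2.INTER_CUBIC))
E
```

```text
(290, 215) [0.6362 0.0051 0.0669] [211  36  25]
(257, 215) [0.6335 0.0728 0.0708] [177 142  77]
(205, 217) [0.6272 0.1809 0.0619] [222 227 222]
(278, 215) [0.6357 0.0299 0.065 ] [176 100  95]
(302, 215) [ 0.637  -0.0197  0.0666] [195 125 120]
(240, 216) [0.6311 0.1083 0.065 ] [169 172 167]
(264, 294) [0.4726 0.0521 0.0735] [56 53 57]
(279, 295) [0.4715 0.0217 0.0735] [71 69 70]
(293, 297) [ 0.4684 -0.0067  0.0782] [71 68 72]
(260, 340) [0.3763 0.0601 0.025 ] [ 10 151 148]
(300, 342) [ 0.3748 -0.0237  0.0262] [ 35 207  89]
grip 160 [0.63601858 0.00520687 0.06764548] [ 0.62895313 -0.0177992   0.06113541] [0.64312906 0.02793783 0.07371868]
pads 17 [0.47625111 0.07592613 0.07443992] [0.4557151  0.07274279 0.0716266 ] [0.50009044 0.07975729 0.07846381]
```

View pics/rack.png

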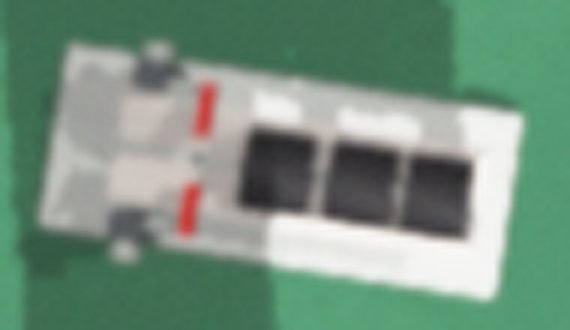

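View pics/stand.png

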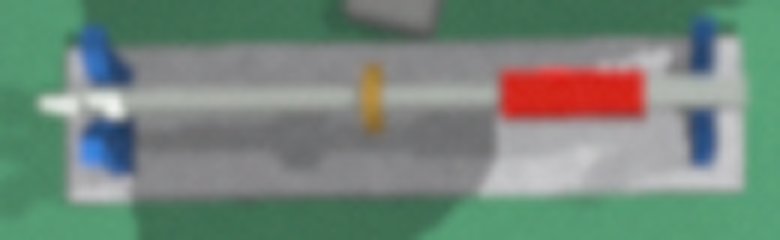

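```bash
cat >> h.py <<'E'
def pose():
    s=monitor.observe(); return s,np.array(s['eef_pos']),Ro.from_euler('xyz',s['orientation'],degrees=True).as_matrix()
def Rt(yaw):  # tool down, jaws open across spindle yaw: tool y along spindle axis (sgn)
    x=np.array([0,0,-1.]);y=np.array([np.cos(np.radians(yaw)),np.sin(np.radians(yaw)),0]);
    return np.stack([x,y,np.cross(x,y)],1)
def delta(tp,TR):
    s,p,R=pose()
    rv=Ro.from_matrix(R.T@TR).as_rotvec(degrees=True)
    print('t',round(s['clock'],2),'p',p.round(4),'f',np.round(s['ft_force'],2),'w',round(s['gripper_width'],4),'rpy',np.round(s['orientation'],2))
    print('rot(units 5deg)',(rv/5).round(3),'shift units now-frame',(R.T@(np.array(tp)-p)/.02).round(3),'target-frame',(TR.T@(np.array(tp)-p)/.02).round(3))
E
python3 - <<'E'
from h import *
s,p,R=pose(); print(R.round(3))
for y in(92.7,-87.3): delta([.636,.005,.22],Rt(y))
E
```

```text
[[-0.     0.951  0.31 ]
 [ 0.001  0.31  -0.951]
 [-1.    -0.    -0.001]]
t 0.1 p [ 0.1624 -0.4989  0.2416] f [ 0.72  0.6  -0.17] w 0.0853 rpy [-178.93   89.92  109.11]
rot(units 5deg) [-1.4933e+01 -1.4000e-02 -1.1000e-02] shift units now-frame [  1.103  30.315 -16.623] target-frame [ 1.079 24.05  24.839]
t 0.1 p [ 0.1624 -0.4989  0.2416] f [ 0.72  0.6  -0.17] w 0.0853 rpy [-178.93   89.92  109.11]
rot(units 5deg) [ 2.1067e+01 -1.1000e-02  1.6000e-02] shift units now-frame [  1.103  30.315 -16.623] target-frame [  1.079 -24.05  -24.839]
```

```bash
cat >> h.py <<'E'
from scipy.linalg import logm
def screw(tp,TR,n,p=None,R=None):
    if p is None: s,p,R=pose()
    T=np.eye(4);T[:3,:3]=R;T[:3,3]=p;G=np.eye(4);G[:3,:3]=TR;G[:3,3]=tp
    L=logm(np.linalg.inv(T)@G).real
    w=np.degrees([L[2,1],L[0,2],L[1,0]])/5/n; v=L[:3,3]/.02/n
    print(n,'rows: rot',w.round(3),'shift',v.round(3))
E
python3 - <<'E'
from h import *
screw([.59,.02,.26],Rt(90),30)
screw([.59,.02,.26],Rt(90),40)
E
```

```text
30 rows: rot [-0.48 -0.   -0.  ] shift [-0.031  1.196  0.073]
40 rows: rot [-0.36 -0.   -0.  ] shift [-0.023  0.897  0.055]
```

Call:
{"op": "arm_command", "data": {
  "moves": [
    [[-0.36,0,0],[-0.02,0.9,0.055],85],
    [[-0.36,0,0],[-0.02,0.9,0.055],85],
    [[-0.36,0,0],[-0.02,0.9,0.055],85],
    [[-0.36,0,0],[-0.02,0.9,0.055],85],
    [[-0.36,0,0],[-0.02,0.9,0.055],85]
  ]
}}

```text
clock: 0.6
eef_pos: [0.2487, -0.4707, 0.2438]
orientation: [-178.7, 89.9, 118.4]
ft_force: [-0.4, 0.7, -0.1]
gripper_width: 0.0848
```

Call:
{"op": "arm_command", "data": {
  "moves": [
    [[-0.36,0,0],[-0.02,0.9,0.055],85],
    [[-0.36,0,0],[-0.02,0.9,0.055],85],
    [[-0.36,0,0],[-0.02,0.9,0.055],85],
    [[-0.36,0,0],[-0.02,0.9,0.055],85],
    [[-0.36,0,0],[-0.02,0.9,0.055],85]
  ]
}}

```text
clock: 1.1
eef_pos: [0.3288, -0.4295, 0.2458]
orientation: [-178.4, 89.9, 127.7]
ft_force: [0.3, -1.4, 0.5]
gripper_width: 0.0852
```

Call:
{"op": "arm_command", "data": {
  "moves": [
    [[-0.36,0,0],[-0.02,0.9,0.055],85],
    [[-0.36,0,0],[-0.02,0.9,0.055],85],
    [[-0.36,0,0],[-0.02,0.9,0.055],85],
    [[-0.36,0,0],[-0.02,0.9,0.055],85],
    [[-0.36,0,0],[-0.02,0.9,0.055],85]
  ]
}}

```text
clock: 1.6
eef_pos: [0.4015, -0.3763, 0.2478]
orientation: [-177.9, 89.9, 137.2]
ft_force: [-0.2, -0.3, 0.1]
gripper_width: 0.085
```

Call:
{"op": "arm_command", "data": {
  "moves": [
    [[-0.36,0,0],[-0.02,0.9,0.055],85],
    [[-0.36,0,0],[-0.02,0.9,0.055],85],
    [[-0.36,0,0],[-0.02,0.9,0.055],85],
    [[-0.36,0,0],[-0.02,0.9,0.055],85],
    [[-0.36,0,0],[-0.02,0.9,0.055],85]
  ]
}}

```text
clock: 2.1
eef_pos: [0.4649, -0.3124, 0.2497]
orientation: [-176.9, 89.9, 147.2]
ft_force: [-0.1, 0.5, -0.0]
gripper_width: 0.0851
```

Call:
{"op": "arm_command", "data": {
  "moves": [
    [[-0.36,0,0],[-0.02,0.9,0.055],85],
    [[-0.36,0,0],[-0.02,0.9,0.055],85],
    [[-0.36,0,0],[-0.02,0.9,0.055],85],
    [[-0.36,0,0],[-0.02,0.9,0.055],85],
    [[-0.36,0,0],[-0.02,0.9,0.055],85]
  ]
}}

```text
clock: 2.6
eef_pos: [0.5176, -0.2394, 0.2518]
orientation: [-178.1, 89.9, 155.0]
ft_force: [0.5, -0.6, 0.6]
gripper_width: 0.085
```

Call:
{"op": "arm_command", "data": {
  "moves": [
    [[-0.36,0,0],[-0.02,0.9,0.055],85],
    [[-0.36,0,0],[-0.02,0.9,0.055],85],
    [[-0.36,0,0],[-0.02,0.9,0.055],85],
    [[-0.36,0,0],[-0.02,0.9,0.055],85],
    [[-0.36,0,0],[-0.02,0.9,0.055],85]
  ]
}}

```text
clock: 3.1
eef_pos: [0.5582, -0.159, 0.2537]
orientation: [-175.7, 89.9, 166.4]
ft_force: [0.2, -0.4, -0.1]
gripper_width: 0.0853
```

Call:
{"op": "arm_command", "data": {
  "moves": [
    [[-0.36,0,0],[-0.02,0.9,0.055],85],
    [[-0.36,0,0],[-0.02,0.9,0.055],85],
    [[-0.36,0,0],[-0.02,0.9,0.055],85],
    [[-0.36,0,0],[-0.02,0.9,0.055],85],
    [[-0.36,0,0],[-0.02,0.9,0.055],85]
  ]
}}

```text
clock: 3.6
eef_pos: [0.5857, -0.0732, 0.2557]
orientation: [-177.2, 89.9, 173.9]
ft_force: [-0.9, 0.5, 1.0]
gripper_width: 0.0847
```

Call:
{"op": "arm_command", "data": {
  "moves": [
    [[-0.36,0,0],[-0.02,0.9,0.055],85],
    [[-0.36,0,0],[-0.02,0.9,0.055],85],
    [[-0.36,0,0],[-0.02,0.9,0.055],85],
    [[-0.36,0,0],[-0.02,0.9,0.055],85],
    [[-0.36,0,0],[-0.02,0.9,0.055],85]
  ]
}}

```text
clock: 4.1
eef_pos: [0.5995, 0.0158, 0.2578]
orientation: [-178.4, 89.9, -178.2]
ft_force: [-0.1, 0.3, 0.5]
gripper_width: 0.0848
```

```bash
python3 - <<'E'
from h import *
delta([.636,.005,.2],Rt(92.7))
p,d,ci=snap('wrist','w1');print(ci)
E
```

```text
t 4.1 p [0.5995 0.0158 0.2578] f [-0.1   0.25  0.47] w 0.0848 rpy [-178.35   89.95 -178.23]
rot(units 5deg) [-0.516 -0.011  0.   ] shift units now-frame [ 2.887 -0.546  1.826] target-frame [ 2.889 -0.627  1.797]
{'mtx': array([[400.33494543,   0.        , 322.70174623],
       [  0.        , 400.33494543, 242.38320473],
       [  0.        ,   0.        ,   1.        ]]), 'eye': array([0.5993549 , 0.09930148, 0.3885236 ]), 'rotation': array([1.61056495e+02, 9.75573693e-02, 5.38712506e-02])}
```

View pics/w1.png

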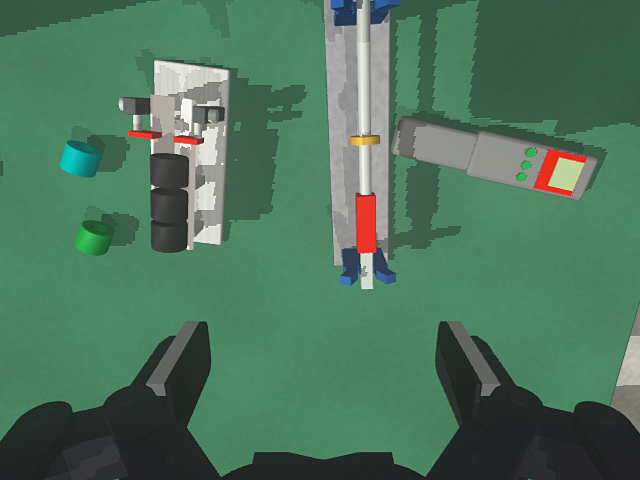

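```bash
cat >> h.py <<'E'
from scipy.optimize import least_squares
def cyl(P,r,a0,free_z=True):
    # params: x at y=ym, slope, z, zslope
    ym=P[:,1].mean()
    def f(q):
        a=np.array([q[0],ym,q[2]]); u=np.array([q[1],1,q[3]]);u/=np.linalg.norm(u)
        w=P-a; w=w-np.outer(w@u,u); return np.linalg.norm(w,axis=1)-r
    s=least_squares(f,[P[:,0].mean(),a0,.06,0],loss='soft_l1',f_scale=.001)
    return ym,s.x,np.std(s.fun),len(P)
E
python3 - <<'E'
from h import *
for tag in('w1','top0'):
    p,d,X=load(tag); hsv=cv2.cvtColor(p,cv2.COLOR_RGB2HSV)
    Z=X[...,2]; ok=(d>0)
    print(tag,'bench',np.median(Z[ok&(abs(Z)<.012)]))
    core=ok&(hsv[...,2]<110)&(hsv[...,1]<70)&(Z>.058)&(Z<.085)&(abs(X[...,0]-.47)<.03)&(X[...,1]>-.04)&(X[...,1]<.075)
    ym,q,sd,n=cyl(X[core],.015,.07); print('cores y=%.4f x=%.4f yaw=%.2f z=%.4f zs=%.3f sd=%.4f n=%d'%(ym,q[0],90-np.degrees(np.arctan(q[1])),q[2],q[3],sd,n), 'yrange',np.percentile(X[core][:,1],[1,99]))
    red=ok&((hsv[...,0]<8)|(hsv[...,0]>172))&(hsv[...,1]>150)
    g=red&(Z>.06)&(abs(X[...,0]-.636)<.02)&(abs(X[...,1])<.05)
    top=g&(Z>.0655 if tag=='w1' else Z>.06)
    P=X[top]; print('grip',P.mean(0),len(P),P[:,1].min(),P[:,1].max(),np.percentile(P[:,0],[2,98]))
    rod=ok&(abs(X[...,0]-.633)<.02)&(Z>.056)&(Z<.075)&(X[...,1]>.03)&(X[...,1]<.155)&(hsv[...,1]<60)
    ym,q,sd,n=cyl(X[rod],.005,-.04); print('rod y=%.4f x=%.4f yaw=%.2f z=%.4f zs=%.3f sd=%.4f n=%d'%(ym,q[0],90-np.degrees(np.arctan(q[1])),q[2],q[3],sd,n))
    br=ok&(hsv[...,0]>12)&(hsv[...,0]<28)&(hsv[...,1]>110)&(Z>.055)&(abs(X[...,0]-.634)<.03); print('brass',X[br].mean(0),br.sum(),np.percentile(X[br][:,1],[2,98]))
    pad=red&(Z>.045)&(abs(X[...,0]-.47)<.05); print('pads',X[pad].mean(0),pad.sum(),X[pad].min(0),X[pad].max(0))
E
```

```text
w1 bench -0.0008608482405718099
cores y=0.0228 x=0.4695 yaw=82.67 z=0.0588 zs=-0.001 sd=0.0012 n=3278 yrange [-0.01714691  0.06081985]
grip [0.63506429 0.00520219 0.06702775] 1062 -0.020044644862297414 0.029612295804590183 [0.62730408 0.64289537]
rod y=0.0977 x=0.6309 yaw=92.61 z=0.0592 zs=0.000 sd=0.0006 n=2064
brass [0.63142212 0.07359596 0.06785151] 256 [0.07056878 0.07658089]
pads [0.4764881  0.07615665 0.07063193] 411 [0.45098266 0.07088712 0.05539818] [0.50249325 0.08053578 0.07629269]
top0 bench -0.0005304890426860442
cores y=0.0226 x=0.4721 yaw=82.82 z=0.0590 zs=0.000 sd=0.0017 n=419 yrange [-0.01464009  0.06018013]
grip [0.63601858 0.00520687 0.06764548] 160 -0.017799202959233117 0.027937830086680767 [0.62935033 0.64277402]
rod y=0.0942 x=0.6331 yaw=93.16 z=0.0599 zs=0.002 sd=0.0017 n=274
brass [0.63214478 0.07386685 0.06876717] 21 [0.07242395 0.07536224]
pads [0.47625111 0.07592613 0.07443992] 17 [0.4557151  0.07274279 0.0716266 ] [0.50009044 0.07975729 0.07846381]
```

```bash
python3 - <<'E'
from h import *
delta([.6353,.005,.052],Rt(92.6))
E
```

```text
t 4.15 p [0.5997 0.0182 0.2578] f [0.42 0.52 0.66] w 0.0852 rpy [114.37  89.9  114.68]
rot(units 5deg) [-0.459 -0.008 -0.018] shift units now-frame [10.289 -0.688  1.783] target-frame [10.292 -0.742  1.748]
```

Call:
{"op": "arm_command", "data": {
  "moves": [
    [[-0.46,0,0],[0.5,-0.37,0.87],85],
    [[0,0,0],[0.9,-0.37,0.87],85],
    [[0,0,0],[1,0,0],85],
    [[0,0,0],[1,0,0],85],
    [[0,0,0],[0,0,0],85]
  ]
}}

```text
clock: 4.65
eef_pos: [0.6332, 0.0009, 0.1868]
orientation: [178.6, 89.7, -179.1]
ft_force: [-0.9, 0.1, -0.8]
gripper_width: 0.0852
```

```bash
python3 - <<'E'
from h import *
delta([.6353,.005,.052],Rt(92.6))
snap('wrist','w2')
E
```

```text
t 4.65 p [0.6332 0.0009 0.1868] f [-0.91  0.08 -0.84] w 0.0852 rpy [ 178.57   89.67 -179.1 ]
rot(units 5deg) [-0.053 -0.067 -0.002] shift units now-frame [6.741 0.2   0.155] target-frame [6.742 0.201 0.116]
```

View pics/w2.png

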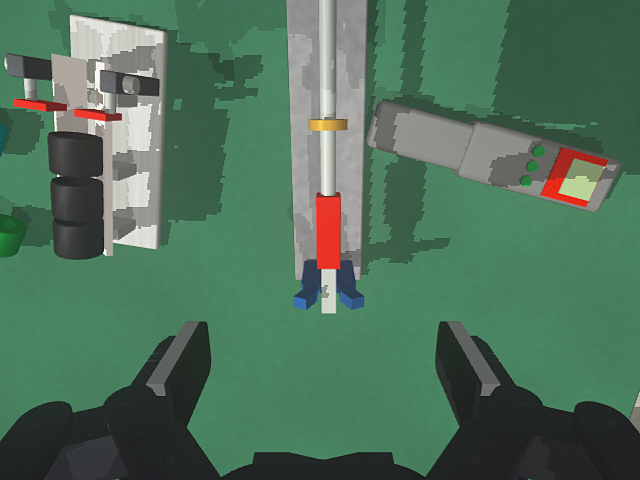

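```bash
cat >> h.py <<'E'
def meas(tag,gx=.636,gy=0.005,show=True):
    p,d,X=load(tag); hsv=cv2.cvtColor(p,cv2.COLOR_RGB2HSV); Z=X[...,2]; ok=d>0
    red=ok&((hsv[...,0]<8)|(hsv[...,0]>172))&(hsv[...,1]>150)
    g=red&(Z>.0645)&(abs(X[...,0]-gx)<.02)&(abs(X[...,1]-gy)<.05)
    P=X[g]; print('grip',np.median(P,0).round(4),len(P),P[:,1].min().round(4),P[:,1].max().round(4),np.percentile(P[:,0],[2,98]).round(4))
    rod=ok&(abs(X[...,0]-gx+.003)<.02)&(Z>.056)&(Z<.075)&(X[...,1]>.033)&(X[...,1]<.155)&(hsv[...,1]<60)
    ym,q,sd,n=cyl(X[rod],.005,-.04); print('rod y=%.4f x=%.4f yaw=%.2f z=%.4f zs=%.3f sd=%.4f n=%d'%(ym,q[0],90-np.degrees(np.arctan(q[1])),q[2],q[3],sd,n))
    core=ok&(hsv[...,2]<110)&(hsv[...,1]<70)&(Z>.058)&(Z<.085)&(abs(X[...,0]-.47)<.03)&(X[...,1]>-.04)&(X[...,1]<.075)
    ym,q,sd,n=cyl(X[core],.015,.07); print('cores y=%.4f x=%.4f yaw=%.2f z=%.4f zs=%.3f sd=%.4f n=%d'%(ym,q[0],90-np.degrees(np.arctan(q[1])),q[2],q[3],sd,n), 'yrange',np.percentile(X[core][:,1],[1,99]))
E
python3 - <<'E'
from h import *
meas('w2'); delta([.6353,.005,.052],Rt(92.6))
p,d,X=load('w2')
hsv=cv2.cvtColor(p,cv2.COLOR_RGB2HSV)
b=(hsv[...,0]>100)&(hsv[...,0]<125)&(hsv[...,1]>120)&(X[...,2]>.06); P=X[b];print('fork',len(P),P.min(0),P.max(0),P.mean(0))
E
```

```text
grip [0.6354 0.0064 0.067 ] 1724 -0.0207 0.0296 [0.6274 0.643 ]
rod y=0.0908 x=0.6313 yaw=92.61 z=0.0592 zs=0.001 sd=0.0006 n=2927
cores y=0.0231 x=0.4697 yaw=82.72 z=0.0588 zs=-0.001 sd=0.0012 n=5810 yrange [-0.01739919  0.06077784]
t 4.7 p [0.6337 0.0009 0.1888] f [0.7  0.6  0.06] w 0.0849 rpy [ 179.45   89.8  -178.21]
rot(units 5deg) [-0.053 -0.039 -0.   ] shift units now-frame [6.841 0.2   0.11 ] target-frame [6.842 0.2   0.088]
fork 538 [ 0.61362429 -0.04631811  0.06155364] [0.66129296 0.08427431 0.3176161 ] [ 0.63751015 -0.04053226  0.07464988]
```

Call:
{"op": "arm_command", "data": {
  "moves": [
    [[-0.05,0,0],[0.98,0.2,0.09],85],
    [[0,0,0],[0.98,0,0],85],
    [[0,0,0],[0.98,0,0],85],
    [[0,0,0],[0.98,0,0],85],
    [[0,0,0],[0.98,0,0],85]
  ]
}}

```text
clock: 5.2
eef_pos: [0.6371, 0.0051, 0.0934]
orientation: [-4.1, 89.9, -1.5]
ft_force: [0.5, 0.1, -0.3]
gripper_width: 0.0849
```

Call:
{"op": "arm_command", "data": {
  "moves": [
    [[0,0,0],[0.98,0,0],70],
    [[0,0,0],[0.96,0,0],60],
    [[0,0,0],[0,0,0],50],
    [[0,0,0],[0,0,0],40]
  ]
}}

```text
clock: 5.6
eef_pos: [0.6368, 0.0051, 0.0548]
orientation: [-3.7, 90.0, -1.1]
ft_force: [-0.0, -0.5, 0.4]
gripper_width: 0.0404
```

```bash
python3 - <<'E'
from h import *
delta([.6353,.005,.052],Rt(92.6))
E
```

```text
t 5.6 p [0.6368 0.0051 0.0548] f [-0.02 -0.53  0.45] w 0.0404 rpy [-3.66 89.95 -1.07]
rot(units 5deg) [-0.002  0.01   0.001] shift units now-frame [ 0.139  0.    -0.073] target-frame [ 0.139  0.    -0.073]
```

Call:
{"op": "arm_command", "data": {
  "moves": [
    [[0,0,0],[0.13,0,-0.07],30],
    [[0,0,0],[0,0,0],22],
    [[0,0,0],[0,0,0],10],
    [[0,0,0],[0,0,0],10],
    [[0,0,0],[0,0,0],10]
  ]
}}

```text
clock: 6.1
eef_pos: [0.6355, 0.005, 0.0521]
orientation: [-2.9, 89.9, -0.3]
ft_force: [-1.2, 0.1, 6.0]
gripper_width: 0.0151
```

```bash
python3 - <<'E'
from h import *
delta([.6353,.005,.052],Rt(92.6))
snap('wrist','w3')
p,d,X=load('w3');
E
```

```text
t 6.1 p [0.6355 0.005  0.0521] f [-1.18  0.14  5.98] w 0.0151 rpy [-2.87 89.9  -0.28]
rot(units 5deg) [-0.002  0.02   0.001] shift units now-frame [ 0.005  0.003 -0.008] target-frame [ 0.005  0.003 -0.008]
```

View pics/w3.png

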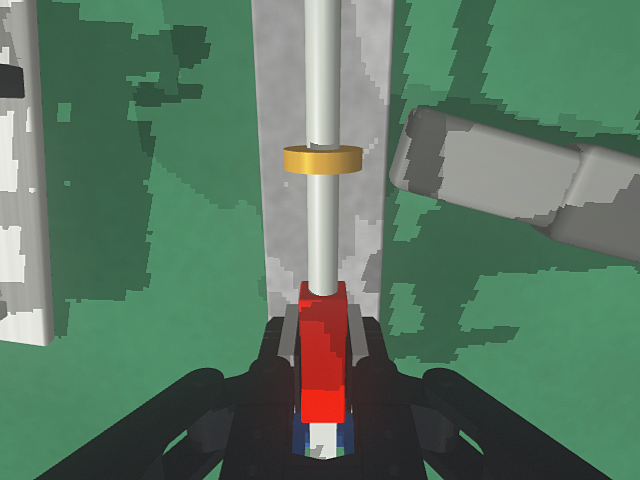

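Call:
{"op": "arm_command", "data": {
  "moves": [
    [[0,0,0],[-0.3,0,0],10],
    [[0,0,0],[-0.6,0,0],10],
    [[0,0,0],[-0.8,0,0],10],
    [[0,0,0],[-0.8,0,0],10],
    [[0,0,0],[-0.8,0,0],10]
  ]
}}

```text
clock: 6.65
eef_pos: [0.6348, 0.005, 0.1181]
orientation: [-167.1, 90.0, -164.5]
ft_force: [-0.1, 0.0, -1.8]
gripper_width: 0.0148
```

Call:
{"op": "arm_command", "data": {
  "moves": [
    [[0,0,0],[-0.6,0,0],10],
    [[0,0,0],[0,0,0],10],
    [[0,0,0],[0,0,0],10]
  ]
}}

```text
clock: 6.95
eef_pos: [0.6349, 0.005, 0.1288]
orientation: [-8.2, 90.0, -5.6]
ft_force: [-0.3, 0.3, -2.2]
gripper_width: 0.0149
```

```bash
python3 - <<'E'
from h import *
delta([.4379,-.225,.13],Rt(82.7))
for n in (13,16): screw([.4379,-.225,.13],Rt(82.7),n)
snap('wrist','w4')
p,d,X=load('w4')
hsv=cv2.cvtColor(p,cv2.COLOR_RGB2HSV);Z=X[...,2]
rod=(d>0)&(abs(X[...,0]-.633)<.02)&(Z>.12)&(Z<.15)&(X[...,1]>.033)&(X[...,1]<.155)&(hsv[...,1]<60)
print(cyl(X[rod],.005,-.04))
E
```

```text
t 6.95 p [0.6349 0.005  0.1288] f [-0.25  0.26 -2.18] w 0.0149 rpy [-8.18 89.99 -5.59]
rot(units 5deg) [1.978 0.002 0.   ] shift units now-frame [ -0.059 -11.042 -10.361] target-frame [ -0.058 -12.657  -8.311]
13 rows: rot [0.152 0.    0.   ] shift [-0.004 -0.916 -0.722]
16 rows: rot [0.124 0.    0.   ] shift [-0.004 -0.744 -0.586]
(np.float64(0.07878440250799836), array([ 0.63132942, -0.04430964,  0.14426486, -0.0019973 ]), np.float64(0.0016554082851842084), 8575)
```

```bash
sed -i "s/a0,.06,0\],loss/a0,np.percentile(P[:,2],95)-r,0],loss/" h.py; python3 - <<'E'
from h import *
p,d,X=load('w4')
hsv=cv2.cvtColor(p,cv2.COLOR_RGB2HSV);Z=X[...,2]
rod=(d>0)&(abs(X[...,0]-.633)<.02)&(Z>.12)&(Z<.15)&(X[...,1]>.033)&(X[...,1]<.155)&(hsv[...,1]<60)
ym,q,sd,n=cyl(X[rod],.005,-.04);print(ym,q.round(4),sd,n,90-np.degrees(np.arctan(q[1])))
E
```

```text
0.07878440250799836 [ 0.6313 -0.0438  0.1357 -0.0014] 0.0005899826935142076 8575 92.5067337013538
```

Call:
{"op": "arm_command", "data": {
  "moves": [
    [[0.15,0,0],[0,-0.9,-0.72],10],
    [[0.15,0,0],[0,-0.9,-0.72],10],
    [[0.15,0,0],[0,-0.9,-0.72],10],
    [[0.15,0,0],[0,-0.9,-0.72],10],
    [[0.15,0,0],[0,-0.9,-0.72],10]
  ]
}}

```text
clock: 7.5
eef_pos: [0.5634, -0.0869, 0.1277]
orientation: [174.0, 89.9, 172.8]
ft_force: [-0.4, -1.3, -1.1]
gripper_width: 0.0149
```

Call:
{"op": "arm_command", "data": {
  "moves": [
    [[0.15,0,0],[0,-0.9,-0.72],10],
    [[0.15,0,0],[0,-0.9,-0.72],10],
    [[0.15,0,0],[0,-0.9,-0.72],10],
    [[0.15,0,0],[0,-0.9,-0.72],10],
    [[0.15,0,0],[0,-0.9,-0.72],10]
  ]
}}

```text
clock: 8.0
eef_pos: [0.4873, -0.1734, 0.1278]
orientation: [168.4, 89.9, 163.4]
ft_force: [0.9, -0.8, -1.3]
gripper_width: 0.0148
```

Call:
{"op": "arm_command", "data": {
  "moves": [
    [[0.15,0,0],[0,-0.9,-0.72],10],
    [[0.15,0,0],[0,-0.9,-0.72],10],
    [[0.17,0,0],[0,-0.9,-0.72],10],
    [[0,0,0],[0,0,0],10],
    [[0,0,0],[0,0,0],10]
  ]
}}

```text
clock: 8.5
eef_pos: [0.4398, -0.2224, 0.1283]
orientation: [141.1, 89.9, 133.8]
ft_force: [1.0, 0.5, -1.7]
gripper_width: 0.0148
```

```bash
python3 - <<'E'
from h import *
delta([.4379,-.225,.08],Rt(82.7))
snap('wrist','w5'); snap('top','top5'); snap('side','side5')
E
```

```text
t 8.5 p [ 0.4398 -0.2224  0.1283] f [ 0.96  0.51 -1.73] w 0.0148 rpy [141.14  89.94 133.82]
rot(units 5deg) [-0.004 -0.009 -0.007] shift units now-frame [ 2.413 -0.144 -0.074] target-frame [ 2.413 -0.143 -0.076]
```

View pics/w5.png

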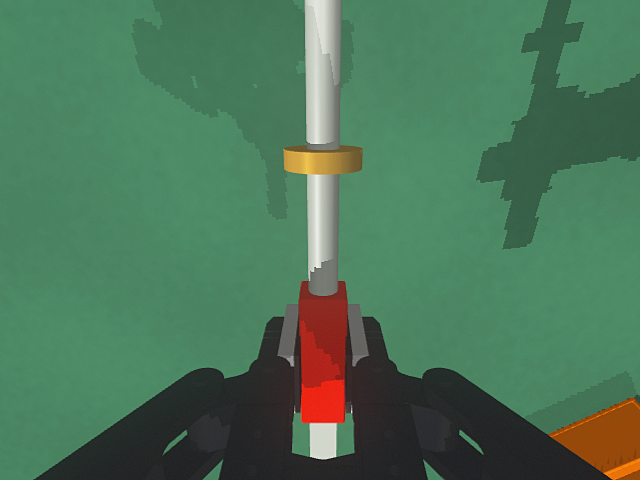

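```bash
python3 - <<'E'
from h import *
for t in('top5','side5'):
    p=load(t)[0]
    c=p[180:360,180:460] if t=='top5' else p[130:330,230:430]
    cv2.imwrite(f'pics/{t}c.png',cv2.resize(c[...,::-1],None,fx=2.8,fy=2.8,interpolation=cv2.INTER_CUBIC))
E
```

```text
(no output)
```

View pics/top5c.png

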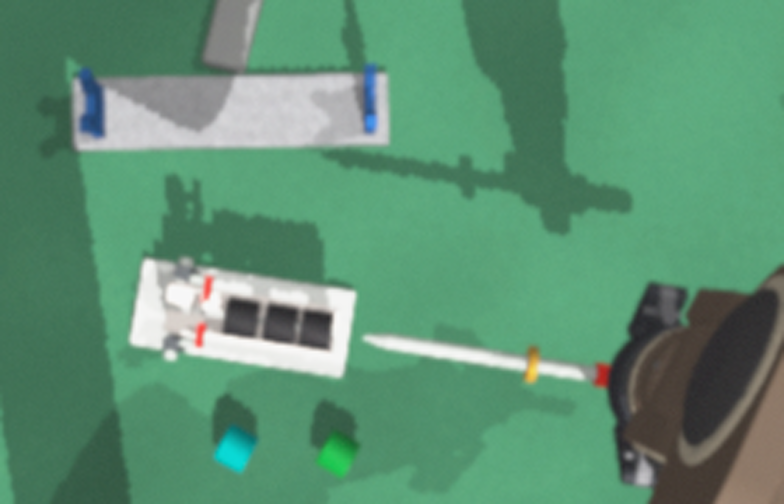

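View pics/side5c.png

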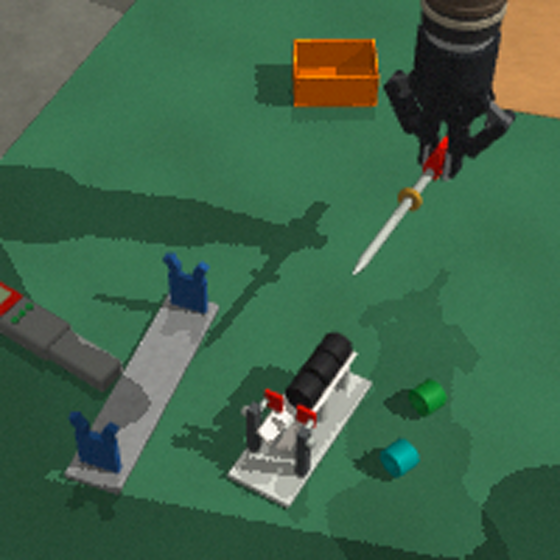

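Call:
{"op": "arm_command", "data": {
  "moves": [
    [[0,0,0],[0.8,-0.07,-0.04],10],
    [[0,0,0],[0.9,-0.07,-0.04],10],
    [[0,0,0],[0.9,0,0],10],
    [[0,0,0],[0.9,0,0],10],
    [[0,0,0],[0.32,0,0],10]
  ]
}}

```text
clock: 9.15
eef_pos: [0.4377, -0.2238, 0.0506]
orientation: [157.4, 89.8, 150.2]
ft_force: [-0.1, -0.1, -1.5]
gripper_width: 0.0149
```

Call:
{"op": "arm_command", "data": {
  "moves": [
    [[0,0,0],[0,0,0],10],
    [[0,0,0],[0,0,0],10],
    [[0,0,0],[0,0,0],10]
  ]
}}

```text
clock: 9.45
eef_pos: [0.4391, -0.2252, 0.0535]
orientation: [-18.4, 89.9, -25.7]
ft_force: [0.6, 0.1, -1.4]
gripper_width: 0.015
```

```bash
python3 - <<'E'
from h import *
delta([.4379,-.225,.0521],Rt(82.7))
snap('top','top6'); snap('side','side6');snap('wrist','w6')
def ax(tag,ybr):
    p,d,X=load(tag); hsv=cv2.cvtColor(p,cv2.COLOR_RGB2HSV); Z=X[...,2]; ok=d>0
    rod=ok&(abs(X[...,0]-.45)<.03)&(Z>.05)&(Z<.078)&(X[...,1]>ybr[0])&(X[...,1]<ybr[1])&(hsv[...,1]<60)
    ym,q,sd,n=cyl(X[rod],.005,.12); print(tag,'rod y=%.4f x=%.4f yaw=%.2f z=%.4f zs=%.3f sd=%.4f n=%d'%(ym,q[0],90-np.degrees(np.arctan(q[1])),q[2],q[3],sd,n))
    core=ok&(hsv[...,2]<110)&(hsv[...,1]<70)&(Z>.058)&(Z<.085)&(abs(X[...,0]-.47)<.03)&(X[...,1]>-.04)&(X[...,1]<.075)
    if core.sum()>50:
        ym2,c,sd,n=cyl(X[core],.015,.07); print('cores y=%.4f x=%.4f yaw=%.2f z=%.4f zs=%.3f sd=%.4f n=%d'%(ym2,c[0],90-np.degrees(np.arctan(c[1])),c[2],c[3],sd,n))
        for y in(-.045,-.018,.06): print(y,'rod-core dx',round(q[0]+q[1]*(y-ym)-c[0]-c[1]*(y-ym2),4))
ax('top6',(-.148,-.06)); ax('w6',(-.148,-.06)); ax('side6',(-.14,-.06))
E
```

```text
t 9.45 p [ 0.4391 -0.2252  0.0535] f [ 0.62  0.09 -1.39] w 0.015 rpy [-18.44  89.91 -25.69]
rot(units 5deg) [0.011 0.018 0.006] shift units now-frame [ 0.069  0.001 -0.059] target-frame [ 0.07   0.001 -0.059]
top6 rod y=-0.1042 x=0.4563 yaw=82.54 z=0.0607 zs=-0.014 sd=0.0016 n=204
cores y=0.0223 x=0.4718 yaw=83.38 z=0.0591 zs=0.007 sd=0.0017 n=405
-0.045 rod-core dx 0.0
-0.018 rod-core dx 0.0004
0.06 rod-core dx 0.0016
w6 rod y=-0.1315 x=0.4506 yaw=82.79 z=0.0602 zs=-0.002 sd=0.0005 n=4420
side6 rod y=-0.0992 x=0.4528 yaw=82.51 z=0.0615 zs=-0.003 sd=0.0015 n=79
cores y=0.0257 x=0.4690 yaw=83.41 z=0.0601 zs=-0.014 sd=0.0021 n=290
-0.045 rod-core dx -0.0009
-0.018 rod-core dx -0.0005
0.06 rod-core dx 0.0008
```

Call:
{"op": "arm_command", "data": {
  "moves": [
    [[-0.03,0,0],[0.05,0.3,0],10],
    [[0,0,0],[0,0.3,0],10],
    [[0,0,0],[0,0.2,0],10],
    [[0,0,0],[0,0,0],10],
    [[0,0,0],[0,0,0],10]
  ]
}}

```text
clock: 10.1
eef_pos: [0.4403, -0.2089, 0.0515]
orientation: [-64.0, 90.0, -71.1]
ft_force: [0.2, 0.3, -1.7]
gripper_width: 0.015
```

```bash
python3 - <<'E'
from h import *
delta([.4379,-.225,.0521],Rt(82.7))
snap('top','top7'); snap('side','side7')
for t in('top7','side7'):
    p=load(t)[0]
    c=p[260:330,200:340] if t=='top7' else p[210:310,300:430]
    cv2.imwrite(f'pics/{t}c.png',cv2.resize(c[...,::-1],None,fx=5,fy=5,interpolation=cv2.INTER_CUBIC))
E
```

```text
t 10.1 p [ 0.4403 -0.2089  0.0515] f [ 0.17  0.29 -1.67] w 0.015 rpy [-64.03  89.99 -71.11]
rot(units 5deg) [0.043 0.001 0.001] shift units now-frame [-0.028 -0.815 -0.021] target-frame [-0.029 -0.815 -0.018]
```

View pics/top7c.png

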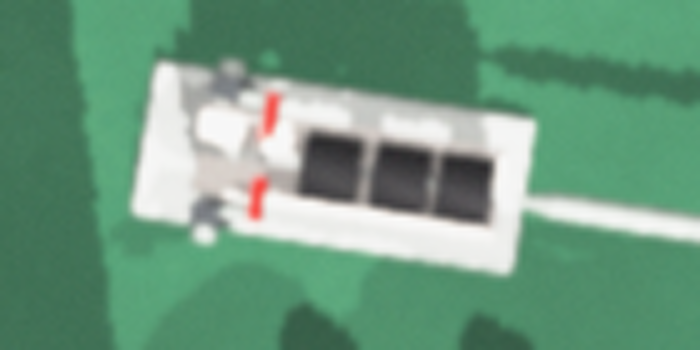

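View pics/side7c.png

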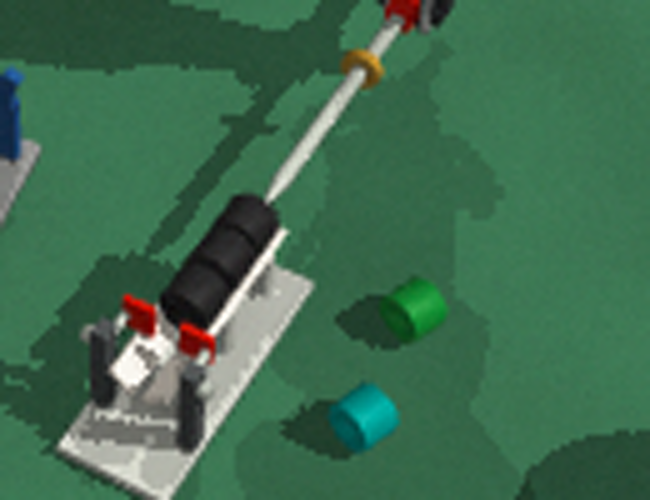

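Call:
{"op": "arm_command", "data": {
  "moves": [
    [[0,0,0],[0,0.15,0],10],
    [[0,0,0],[0,0.15,0],10],
    [[0,0,0],[0,0.15,0],10],
    [[0,0,0],[0,0.15,0],10],
    [[0,0,0],[0,0.15,0],10]
  ]
}}

```text
clock: 10.7
eef_pos: [0.4422, -0.1939, 0.0515]
orientation: [112.3, 90.0, 105.2]
ft_force: [0.1, 0.2, -1.8]
gripper_width: 0.0151
```

Call:
{"op": "arm_command", "data": {
  "moves": [
    [[0,0,0],[0,0.15,0],10],
    [[0,0,0],[0,0.15,0],10],
    [[0,0,0],[0,0.15,0],10],
    [[0,0,0],[0,0.15,0],10],
    [[0,0,0],[0,0.1,0],10]
  ]
}}

```text
clock: 11.2
eef_pos: [0.4439, -0.18, 0.0515]
orientation: [105.4, 90.0, 98.3]
ft_force: [-0.1, 0.4, -0.9]
gripper_width: 0.0148
```

```bash
python3 - <<'E'
from h import *
delta([.4379,-.225,.0521],Rt(82.7))
snap('top','top8');p,d,X=load('top8')
c=p[260:330,200:340];cv2.imwrite(f'pics/top8c.png',cv2.resize(c[...,::-1],None,fx=5,fy=5,interpolation=cv2.INTER_CUBIC))
E
```

```text
t 11.2 p [ 0.4439 -0.18    0.0515] f [-0.14  0.38 -0.87] w 0.0148 rpy [105.37  90.    98.27]
rot(units 5deg) [ 0.039 -0.    -0.   ] shift units now-frame [-0.03  -2.269 -0.019] target-frame [-0.03  -2.269 -0.012]
```

View pics/top8c.png

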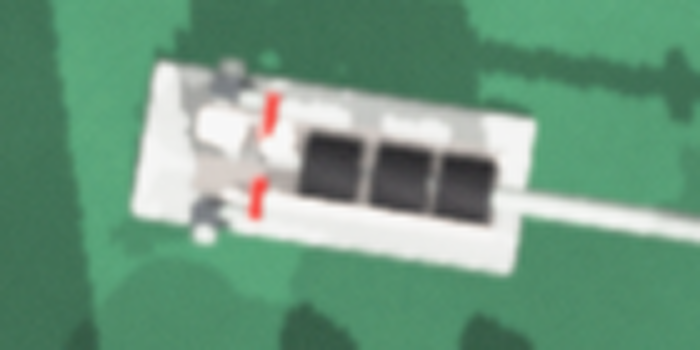

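Call:
{"op": "arm_command", "data": {
  "moves": [
    [[0,0,0],[0,0.2,0],10],
    [[0,0,0],[0,0.2,0],10],
    [[0,0,0],[0,0.2,0],10],
    [[0,0,0],[0,0.2,0],10],
    [[0,0,0],[0,0.2,0],10]
  ]
}}

```text
clock: 11.75
eef_pos: [0.4464, -0.1601, 0.0515]
orientation: [111.3, 90.0, 104.2]
ft_force: [-0.3, -0.6, -2.2]
gripper_width: 0.015
```

Call:
{"op": "arm_command", "data": {
  "moves": [
    [[0,0,0],[0,0.2,0],10],
    [[0,0,0],[0,0.2,0],10],
    [[0,0,0],[0,0.2,0],10],
    [[0,0,0],[0,0.2,0],10],
    [[0,0,0],[0,0.2,0],10]
  ]
}}

```text
clock: 12.25
eef_pos: [0.4489, -0.1403, 0.0515]
orientation: [-148.0, 90.0, -155.1]
ft_force: [-0.2, -0.1, -1.2]
gripper_width: 0.0152
```

```bash
python3 - <<'E'
from h import *
delta([.4379,-.225,.0521],Rt(82.7))
snap('top','top9');p,d,X=load('top9')
c=p[260:330,200:340];cv2.imwrite(f'pics/top9c.png',cv2.resize(c[...,::-1],None,fx=5,fy=5,interpolation=cv2.INTER_CUBIC))
E
```

```text
t 12.25 p [ 0.4489 -0.1403  0.0515] f [-0.19 -0.12 -1.18] w 0.0152 rpy [-148.02   90.   -155.13]
rot(units 5deg) [ 0.037 -0.     0.   ] shift units now-frame [-0.031 -4.271 -0.019] target-frame [-0.031 -4.271 -0.005]
```

View pics/top9c.png

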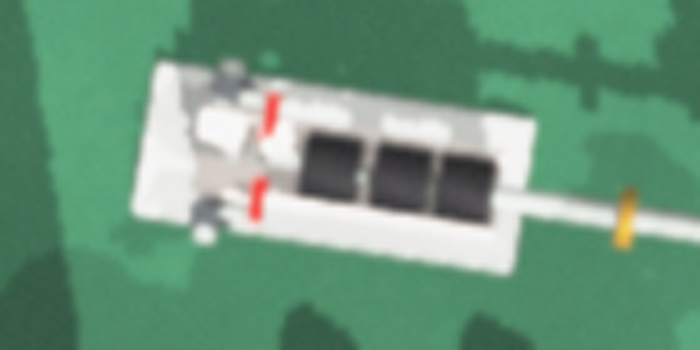

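Call:
{"op": "arm_command", "data": {
  "moves": [
    [[0,0,0],[0,0.2,0],10],
    [[0,0,0],[0,0.2,0],10],
    [[0,0,0],[0,0.2,0],10],
    [[0,0,0],[0,0.2,0],10],
    [[0,0,0],[0,0.2,0],10]
  ]
}}

```text
clock: 12.8
eef_pos: [0.4513, -0.1205, 0.0515]
orientation: [50.8, 90.0, 43.7]
ft_force: [-0.5, 0.4, -1.3]
gripper_width: 0.0147
```

Call:
{"op": "arm_command", "data": {
  "moves": [
    [[0,0,0],[0,0.2,0],10],
    [[0,0,0],[0,0.2,0],10],
    [[0,0,0],[0,0.2,0],10],
    [[0,0,0],[0,0.2,0],10],
    [[0,0,0],[0,0.2,0],10]
  ]
}}

```text
clock: 13.3
eef_pos: [0.4538, -0.1006, 0.0515]
orientation: [-148.8, 90.0, -155.9]
ft_force: [-0.1, 0.4, -1.4]
gripper_width: 0.0151
```

```bash
python3 - <<'E'
from h import *
delta([.4379,-.225,.0521],Rt(82.7))
snap('wrist','w10');snap('top','top10');p,d,X=load('top10')
c=p[260:330,200:340];cv2.imwrite(f'pics/top10c.png',cv2.resize(c[...,::-1],None,fx=5,fy=5,interpolation=cv2.INTER_CUBIC))
E
```

```text
t 13.3 p [ 0.4538 -0.1006  0.0515] f [-0.14  0.36 -1.39] w 0.0151 rpy [-148.83   90.   -155.94]
rot(units 5deg) [ 0.038 -0.     0.   ] shift units now-frame [-0.03  -6.271 -0.02 ] target-frame [-3.100e-02 -6.271e+00  1.000e-03]
```

View pics/top10c.png

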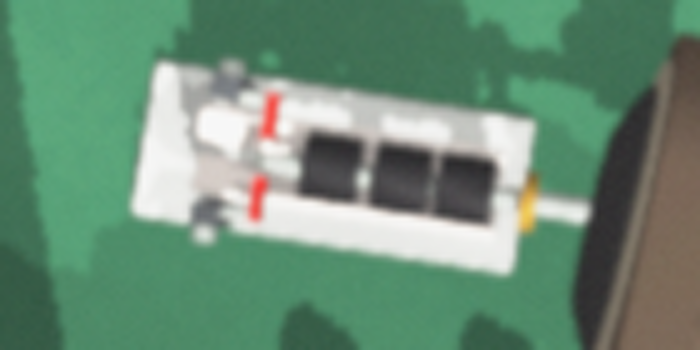

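View pics/w10.png

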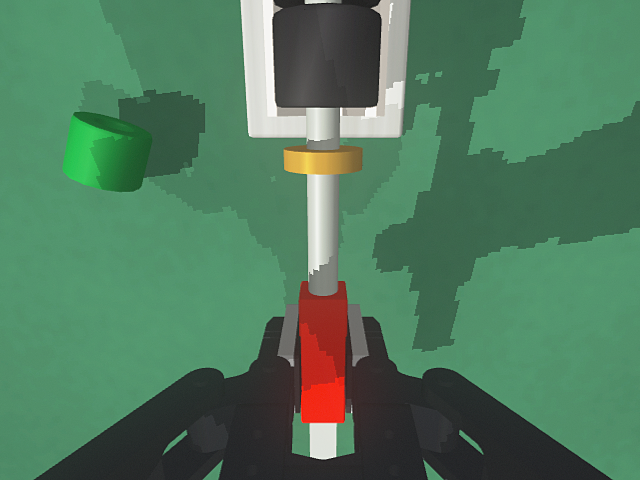

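Call:
{"op": "arm_command", "data": {
  "moves": [
    [[0,0,0],[0,0.15,0],10],
    [[0,0,0],[0,0.1,0],10],
    [[0,0,0],[0,0.1,0],10],
    [[0,0,0],[0,0.1,0],10],
    [[0,0,0],[0,0.1,0],10]
  ]
}}

```text
clock: 13.9
eef_pos: [0.4552, -0.0899, 0.0515]
orientation: [7.3, 90.0, 0.2]
ft_force: [0.5, -0.2, -1.2]
gripper_width: 0.0152
```

Call:
{"op": "arm_command", "data": {
  "moves": [
    [[0,0,0],[0,0.1,0],10],
    [[0,0,0],[0,0.1,0],10],
    [[0,0,0],[0,0.1,0],10],
    [[0,0,0],[0,0.1,0],10],
    [[0,0,0],[0,0.1,0],10]
  ]
}}

```text
clock: 14.4
eef_pos: [0.4564, -0.0801, 0.0515]
orientation: [-95.2, 90.0, -102.3]
ft_force: [0.3, -1.4, -1.5]
gripper_width: 0.0152
```

```bash
python3 - <<'E'
from h import *
delta([.4379,-.225,.0521],Rt(82.7))
snap('wrist','w11');snap('top','top11');p,d,X=load('top11')
c=p[260:330,200:340];cv2.imwrite(f'pics/top11c.png',cv2.resize(c[...,::-1],None,fx=5,fy=5,interpolation=cv2.INTER_CUBIC))
E
```

```text
t 14.4 p [ 0.4564 -0.0801  0.0515] f [ 0.26 -1.4  -1.48] w 0.0152 rpy [ -95.17   89.98 -102.29]
rot(units 5deg) [ 0.036 -0.     0.004] shift units now-frame [-0.029 -7.305 -0.018] target-frame [-3.100e-02 -7.305e+00  5.000e-03]
```

View pics/top11c.png

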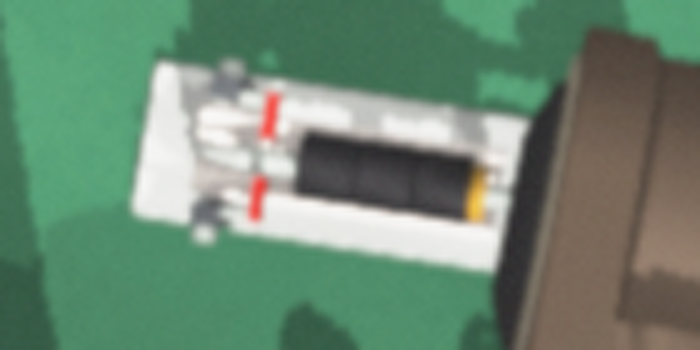

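View pics/w11.png

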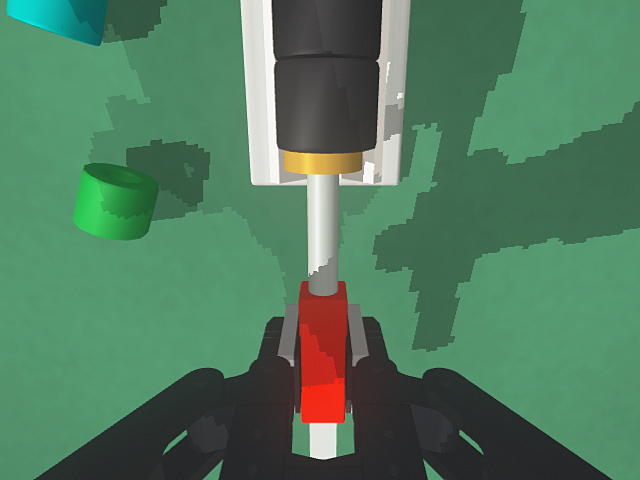

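Call:
{"op": "arm_command", "data": {
  "moves": [
    [[0,0,0],[0,0.1,0],10],
    [[0,0,0],[0,0.1,0],10],
    [[0,0,0],[0,0.1,0],10],
    [[0,0,0],[0,0.1,0],10]
  ]
}}

```text
clock: 14.9
eef_pos: [0.4574, -0.072, 0.0515]
orientation: [-80.9, 90.0, -88.1]
ft_force: [-0.2, -1.7, -1.9]
gripper_width: 0.0147
```

Call:
{"op": "arm_command", "data": {
  "moves": [
    [[0,0,0],[0,0.05,0],10],
    [[0,0,0],[0,0.05,0],10]
  ]
}}

```text
clock: 15.1
eef_pos: [0.4577, -0.0701, 0.0515]
orientation: [-66.2, 90.0, -73.3]
ft_force: [0.0, -0.9, -1.3]
gripper_width: 0.0147
```

Call:
{"op": "arm_command", "data": {
  "moves": [
    [[0,0,0],[0,0.05,0],10],
    [[0,0,0],[0,0,0],10]
  ]
}}

```text
clock: 15.3
eef_pos: [0.4578, -0.069, 0.0515]
orientation: [81.0, 90.0, 73.9]
ft_force: [0.8, -0.6, -1.9]
gripper_width: 0.015
```

Call:
{"op": "arm_command", "data": {
  "moves": [
    [[0,0,0],[0,0.05,0],10],
    [[0,0,0],[0,0.05,0],10]
  ]
}}

```text
clock: 15.5
eef_pos: [0.4579, -0.0677, 0.0515]
orientation: [-92.9, 89.9, -100.0]
ft_force: [-0.6, -5.5, -1.6]
gripper_width: 0.0151
```

Call:
{"op": "arm_command", "data": {
  "moves": [
    [[0,0,0],[0,0.05,0],10]
  ]
}}

```text
clock: 15.6
eef_pos: [0.458, -0.0671, 0.0515]
orientation: [-89.2, 89.9, -96.4]
ft_force: [-1.4, -7.7, -1.0]
gripper_width: 0.0151
```

Call:
{"op": "arm_command", "data": {
  "moves": [
    [[0,0,0],[0,0.05,0],10]
  ]
}}

```text
clock: 15.7
eef_pos: [0.458, -0.0666, 0.0516]
orientation: [-90.5, 89.8, -97.7]
ft_force: [-1.9, -9.8, -1.0]
gripper_width: 0.0151
```

Call:
{"op": "arm_command", "data": {
  "moves": [
    [[0,0,0],[0,0.03,0],10],
    [[0,0,0],[0,0,0],10],
    [[0,0,0],[0,0,0],10],
    [[0,0,0],[0,0,0],10],
    [[0,0,0],[0,0,0],10]
  ]
}}

```text
clock: 16.2
eef_pos: [0.4581, -0.0664, 0.0516]
orientation: [-89.6, 89.8, -96.8]
ft_force: [-1.9, -10.3, -0.8]
gripper_width: 0.0147
```

```bash
python3 - <<'E'
from h import *
delta([.4379,-.225,.0521],Rt(82.7))
p,d,ci=snap('wrist','w12')
E
```

```text
t 16.2 p [ 0.4581 -0.0664  0.0516] f [ -1.85 -10.32  -0.77] w 0.0147 rpy [-89.62  89.75 -96.8 ]
rot(units 5deg) [0.024 0.    0.05 ] shift units now-frame [ 0.01  -7.995 -0.01 ] target-frame [-2.500e-02 -7.995e+00  7.000e-03]
```

View pics/w12.png

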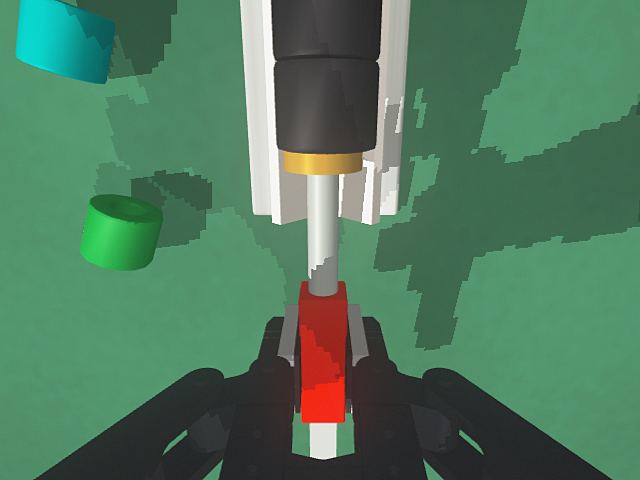

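Call:
{"op": "arm_command", "data": {
  "moves": [
    [[0,0,0],[0,-0.05,0],10],
    [[0,0,0],[0,-0.05,0],10],
    [[0,0,0],[0,-0.05,0],10],
    [[0,0,0],[0,-0.03,0],10],
    [[0,0,0],[0,0,0],10]
  ]
}}

```text
clock: 16.75
eef_pos: [0.4579, -0.068, 0.0515]
orientation: [93.2, 90.0, 86.1]
ft_force: [0.4, -1.8, -1.8]
gripper_width: 0.0148
```

Call:
{"op": "arm_command", "data": {
  "moves": [
    [[0,0,0],[-0.05,0,0],10],
    [[0,0,0],[-0.05,0,0],10],
    [[0,0,0],[-0.1,0,0],10],
    [[0,0,0],[-0.1,0,0],10],
    [[0,0,0],[0,0,0],10]
  ]
}}

```text
clock: 17.25
eef_pos: [0.4578, -0.0682, 0.0576]
orientation: [-114.5, 90.0, -121.6]
ft_force: [-0.8, -2.0, -3.5]
gripper_width: 0.0154
```

```bash
python3 - <<'E'
from h import *
delta([.4379,-.225,.0521],Rt(82.7))
p,d,ci=snap('wrist','w13');snap('side','side13')
p,d,X=load('side13');c=p[190:310,290:430];cv2.imwrite('pics/side13c.png',cv2.resize(c[...,::-1],None,fx=5,fy=5,interpolation=cv2.INTER_CUBIC))
E
```

```text
t 17.25 p [ 0.4578 -0.0682  0.0576] f [-0.75 -2.05 -3.51] w 0.0154 rpy [-114.54   89.98 -121.65]
rot(units 5deg) [ 0.039 -0.002  0.003] shift units now-frame [ 0.278 -7.901 -0.016] target-frame [ 0.276 -7.901  0.01 ]
```

View pics/w13.png

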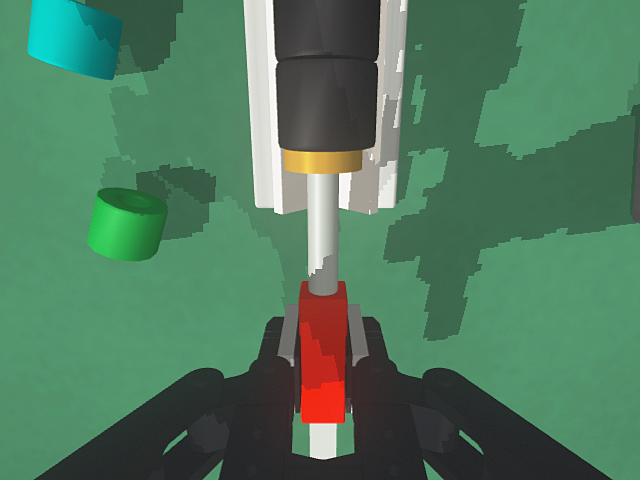

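View pics/side13c.png

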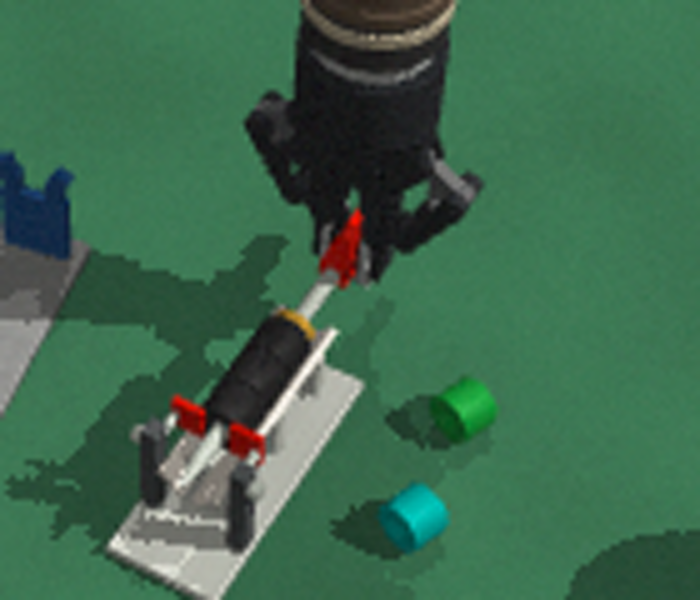

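Call:
{"op": "arm_command", "data": {
  "moves": [
    [[0,0,0],[0,-0.05,0],10],
    [[0,0,0],[0,-0.05,0],10],
    [[0,0,0],[-0.1,0,0],10],
    [[0,0,0],[-0.2,0,0],10],
    [[0,0,0],[-0.3,0,0],10]
  ]
}}

```text
clock: 17.85
eef_pos: [0.4575, -0.0701, 0.0697]
orientation: [150.3, 90.0, 143.2]
ft_force: [0.7, -0.7, -3.1]
gripper_width: 0.015
```

Call:
{"op": "arm_command", "data": {
  "moves": [
    [[0,0,0],[-0.4,0,0],10],
    [[0,0,0],[-0.5,0,0],10],
    [[0,0,0],[-0.5,0,0],10],
    [[0,0,0],[-0.5,0,0],10],
    [[0,0,0],[-0.4,0,0],10]
  ]
}}

```text
clock: 18.35
eef_pos: [0.458, -0.0702, 0.1168]
orientation: [0.3, 89.9, -6.8]
ft_force: [-0.7, -0.1, -3.5]
gripper_width: 0.015
```

Call:
{"op": "arm_command", "data": {
  "moves": [
    [[0,0,0],[-0.4,0,0],10],
    [[0,0,0],[-0.3,0,0],10],
    [[0,0,0],[-0.1,0,0],10],
    [[0,0,0],[0,0,0],10],
    [[0,0,0],[0,0,0],10]
  ]
}}

```text
clock: 18.85
eef_pos: [0.4574, -0.0701, 0.1311]
orientation: [178.8, 90.0, 171.7]
ft_force: [0.9, -0.5, -4.5]
gripper_width: 0.0148
```

```bash
python3 - <<'E'
from h import *
delta([.6355,.005,.13],Rt(92.6))
for n in (16,20): screw([.6355,.005,.13],Rt(92.6),n)
p,d,ci=snap('wrist','w14');snap('side','side14')
p,d,X=load('side14');c=p[160:280,290:430];cv2.imwrite('pics/side14c.png',cv2.resize(c[...,::-1],None,fx=5,fy=5,interpolation=cv2.INTER_CUBIC))
p,d,X=load('w14');hsv=cv2.cvtColor(p,cv2.COLOR_RGB2HSV);Z=X[...,2]
core=(d>0)&(hsv[...,2]<110)&(hsv[...,1]<70)&(Z>.12)&(Z<.18)&(abs(X[...,0]-.47)<.03)&(X[...,1]>.004)&(X[...,1]<.085)
ym,q,sd,n=cyl(X[core],.015,.1);print('core',ym,q.round(4),sd,n)
rod=(d>0)&(hsv[...,1]<60)&(hsv[...,2]>90)&(Z>.12)&(abs(X[...,0]-.462)<.012)&(X[...,1]>-.038)&(X[...,1]<-.003)
ym,q,sd,n=cyl(X[rod],.005,.1);print('neck',ym,q.round(4),sd,n)
E
```

```text
t 18.85 p [ 0.4574 -0.0701  0.1311] f [ 0.89 -0.48 -4.54] w 0.0148 rpy [178.84  89.97 171.73]
rot(units 5deg) [-1.943e+00 -7.000e-03 -1.000e-03] shift units now-frame [0.053 4.83  8.371] target-frame [0.057 3.348 9.066]
16 rows: rot [-0.121 -0.    -0.   ] shift [0.003 0.257 0.548]
20 rows: rot [-0.097 -0.    -0.   ] shift [0.003 0.205 0.438]
core 0.021577162371133867 [ 0.4691  0.126   0.135  -0.0088] 0.0005980202521824452 14013
neck -0.02158835083233645 [ 0.4632  0.1272  0.1378 -0.0076] 0.0005735879218716972 3016
```

View pics/w14.png

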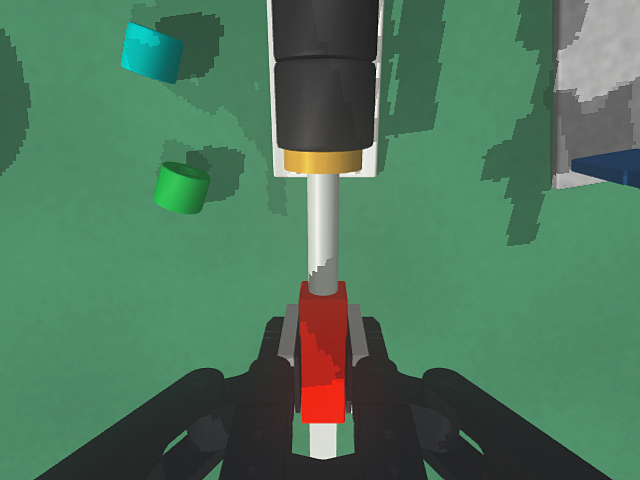

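View pics/side14c.png

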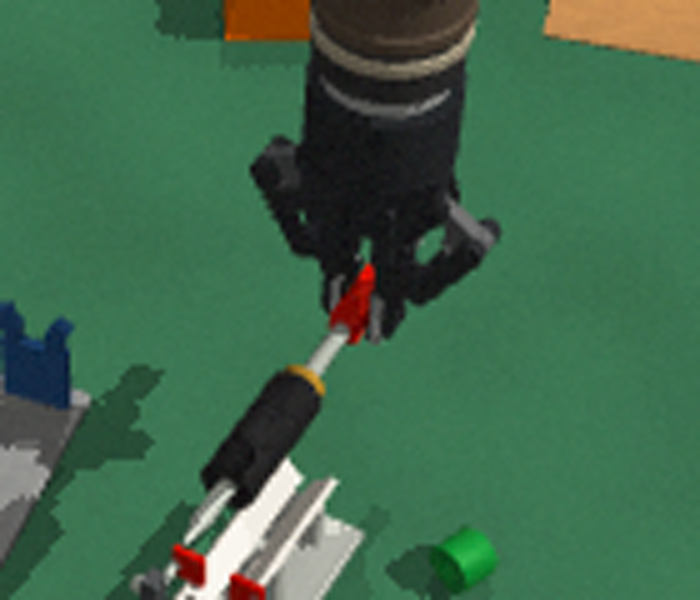

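Call:
{"op": "arm_command", "data": {
  "moves": [
    [[-0.05,0,0],[0,0.1,0.22],10],
    [[-0.1,0,0],[0,0.2,0.44],10],
    [[-0.1,0,0],[0,0.2,0.44],10],
    [[-0.1,0,0],[0,0.2,0.44],10],
    [[-0.1,0,0],[0,0.2,0.44],10]
  ]
}}

```text
clock: 19.45
eef_pos: [0.5, -0.0562, 0.1314]
orientation: [127.9, 90.0, 123.1]
ft_force: [-0.0, -0.3, -3.5]
gripper_width: 0.015
```

Call:
{"op": "arm_command", "data": {
  "moves": [
    [[-0.1,0,0],[0,0.2,0.44],10],
    [[-0.1,0,0],[0,0.2,0.44],10],
    [[-0.1,0,0],[0,0.2,0.44],10],
    [[-0.1,0,0],[0,0.2,0.44],10],
    [[-0.1,0,0],[0,0.2,0.44],10]
  ]
}}

```text
clock: 19.95
eef_pos: [0.545, -0.0393, 0.1315]
orientation: [101.0, 90.0, 98.7]
ft_force: [-0.5, -0.9, -2.5]
gripper_width: 0.0146
```

Call:
{"op": "arm_command", "data": {
  "moves": [
    [[-0.1,0,0],[0,0.2,0.44],10],
    [[-0.1,0,0],[0,0.2,0.44],10],
    [[-0.1,0,0],[0,0.2,0.44],10],
    [[-0.1,0,0],[0,0.2,0.44],10],
    [[-0.1,0,0],[0,0.2,0.44],10]
  ]
}}

```text
clock: 20.45
eef_pos: [0.5894, -0.0203, 0.1315]
orientation: [60.2, 90.0, 60.4]
ft_force: [-0.5, 0.1, -3.4]
gripper_width: 0.0151
```

Call:
{"op": "arm_command", "data": {
  "moves": [
    [[-0.1,0,0],[0,0.2,0.44],10],
    [[-0.1,0,0],[0,0.2,0.44],10],
    [[-0.1,0,0],[0,0.2,0.44],10],
    [[-0.1,0,0],[0,0.2,0.3],10],
    [[-0.05,0,0],[0,0.1,0.2],10]
  ]
}}

```text
clock: 20.95
eef_pos: [0.6253, -0.0016, 0.1313]
orientation: [161.8, 90.0, 164.2]
ft_force: [0.7, 0.2, -4.3]
gripper_width: 0.0151
```

```bash
python3 - <<'E'
from h import *
delta([.6355,.005,.0521],Rt(92.6))
E
```

```text
t 20.95 p [ 0.6253 -0.0016  0.1313] f [ 0.69  0.18 -4.32] w 0.0151 rpy [161.78  89.99 164.21]
rot(units 5deg) [-0.034 -0.002 -0.001] shift units now-frame [3.96  0.307 0.526] target-frame [3.96  0.305 0.526]
```

Call:
{"op": "arm_command", "data": {
  "moves": [
    [[-0.03,0,0],[0,0.15,0.26],10],
    [[0,0,0],[0,0.15,0.26],10],
    [[0,0,0],[0.2,0,0],10],
    [[0,0,0],[0.3,0,0],10],
    [[0,0,0],[0,0,0],10]
  ]
}}

```text
clock: 21.45
eef_pos: [0.6339, 0.0043, 0.1201]
orientation: [-179.0, 89.9, -176.5]
ft_force: [-1.1, -1.1, -3.3]
gripper_width: 0.015
```

```bash
python3 - <<'E'
from h import *
delta([.6355,.005,.0521],Rt(92.6))
snap('wrist','w15');snap('top','top15');snap('side','side15')
p,d,X=load('side15');c=p[180:310,230:370];cv2.imwrite('pics/side15c.png',cv2.resize(c[...,::-1],None,fx=5,fy=4.6,interpolation=cv2.INTER_CUBIC))
E
```

```text
t 21.45 p [0.6339 0.0043 0.1201] f [-1.08 -1.08 -3.3 ] w 0.015 rpy [-179.03   89.88 -176.5 ]
rot(units 5deg) [-0.014 -0.025  0.   ] shift units now-frame [3.401 0.032 0.087] target-frame [3.401 0.032 0.08 ]
```

View pics/w15.png

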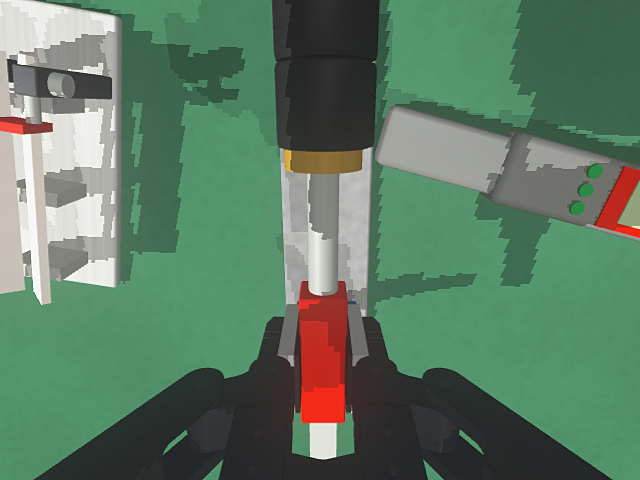

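View pics/side15c.png

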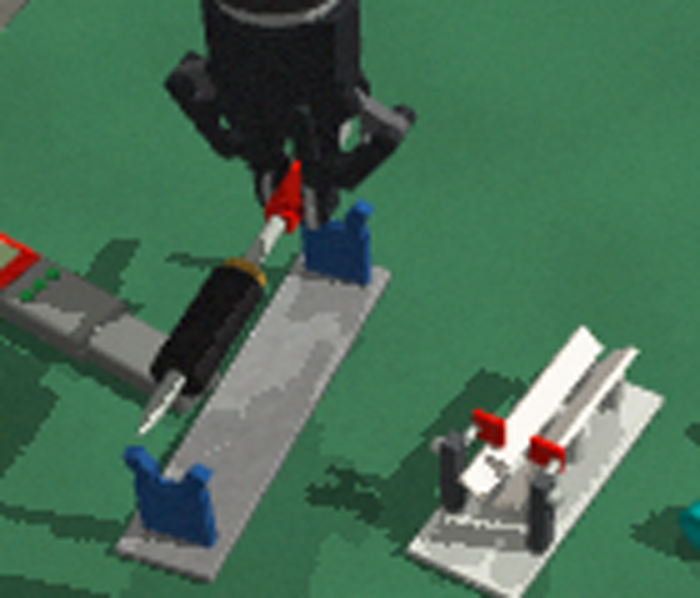

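Call:
{"op": "arm_command", "data": {
  "moves": [
    [[0,0,0],[0.3,0.03,0.04],10],
    [[0,0,0],[0.6,0,0.03],10],
    [[0,0,0],[0.6,0,0],10],
    [[0,0,0],[0.5,0,0],10],
    [[0,0,0],[0.3,0,0],10]
  ]
}}

```text
clock: 22.1
eef_pos: [0.6353, 0.0051, 0.0735]
orientation: [178.0, 89.9, -179.4]
ft_force: [-0.8, 0.2, -2.1]
gripper_width: 0.0152
```

Call:
{"op": "arm_command", "data": {
  "moves": [
    [[0,0,0],[0.2,0,0],10],
    [[0,0,0],[0.2,0,0],10],
    [[0,0,0],[0.15,0,0],10],
    [[0,0,0],[0,0,0],10],
    [[0,0,0],[0,0,0],10]
  ]
}}

```text
clock: 22.6
eef_pos: [0.6364, 0.0051, 0.0648]
orientation: [-4.0, 90.0, -1.5]
ft_force: [-0.7, -0.7, -3.2]
gripper_width: 0.0149
```

```bash
python3 - <<'E'
from h import *
delta([.6355,.005,.0521],Rt(92.6))
snap('top','top16');snap('side','side16')
p,d,X=load('side16');c=p[190:310,230:370];cv2.imwrite('pics/side16c.png',cv2.resize(c[...,::-1],None,fx=5,fy=5,interpolation=cv2.INTER_CUBIC))
p,d,X=load('top16');c=p[195:245,190:330];cv2.imwrite('pics/top16c.png',cv2.resize(c[...,::-1],None,fx=5,fy=5,interpolation=cv2.INTER_CUBIC))
E
```

```text
t 22.6 p [0.6364 0.0051 0.0648] f [-0.7  -0.72 -3.16] w 0.0149 rpy [-3.99 89.97 -1.45]
rot(units 5deg) [-0.013  0.005  0.   ] shift units now-frame [ 0.634 -0.002 -0.045] target-frame [ 0.634 -0.002 -0.044]
```

View pics/top16c.png

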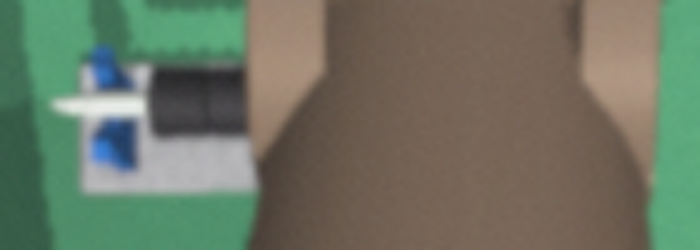

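View pics/side16c.png

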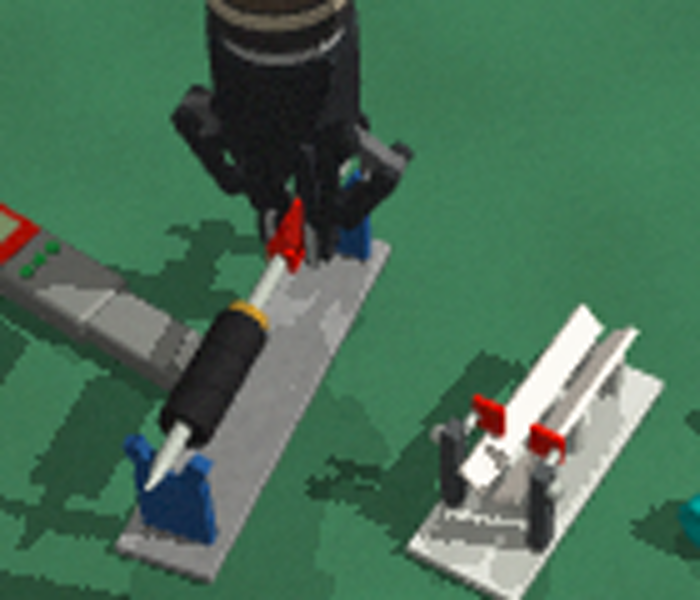

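Call:
{"op": "arm_command", "data": {
  "moves": [
    [[0,0,0],[0.15,0,-0.04],10],
    [[0,0,0],[0.15,0,0],10],
    [[0,0,0],[0.1,0,0],10],
    [[0,0,0],[0.08,0,0],10],
    [[0,0,0],[0,0,0],10]
  ]
}}

```text
clock: 23.2
eef_pos: [0.6352, 0.0051, 0.0545]
orientation: [176.9, 90.0, 179.4]
ft_force: [-0.6, -0.5, -3.4]
gripper_width: 0.0149
```

Call:
{"op": "arm_command", "data": {
  "moves": [
    [[0,0,0],[0.05,0,0],10],
    [[0,0,0],[0.05,0,0],10],
    [[0,0,0],[0,0,0],10]
  ]
}}

```text
clock: 23.5
eef_pos: [0.6355, 0.005, 0.0529]
orientation: [24.1, 90.0, 26.6]
ft_force: [-0.6, -0.2, -1.7]
gripper_width: 0.0151
```

```bash
python3 - <<'E'
from h import *
delta([.6355,.005,.0521],Rt(92.6))
snap('top','top17');snap('side','side17');snap('wrist','w17')
p,d,X=load('side17');c=p[190:310,230:370];cv2.imwrite('pics/side17c.png',cv2.resize(c[...,::-1],None,fx=5,fy=5,interpolation=cv2.INTER_CUBIC))
E
```

```text
t 23.5 p [0.6355 0.005  0.0529] f [-0.61 -0.23 -1.67] w 0.0151 rpy [24.08 89.99 26.61]
rot(units 5deg) [-0.014  0.002 -0.001] shift units now-frame [ 0.039 -0.002 -0.001] target-frame [ 0.039 -0.002 -0.001]
```

View pics/side17c.png

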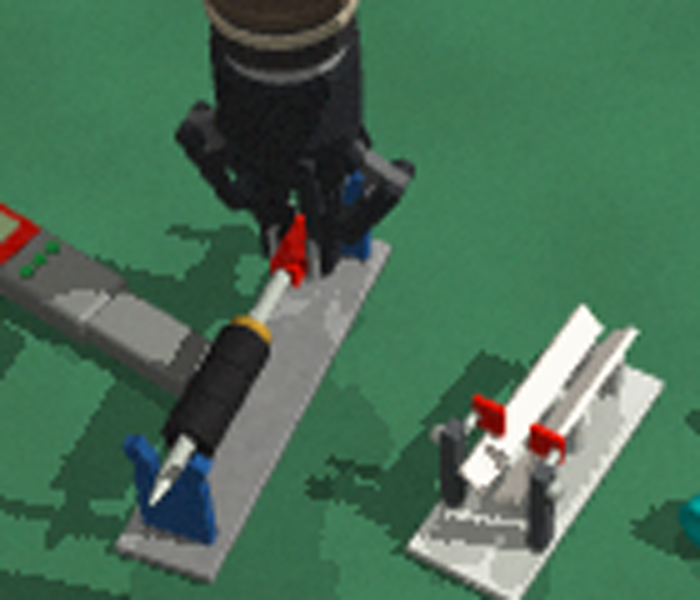

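View pics/w17.png

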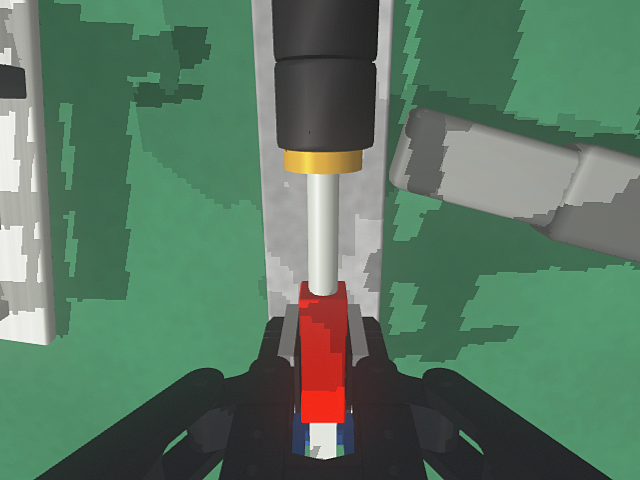

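Call:
{"op": "arm_command", "data": {
  "moves": [
    [[0,0,0],[0.03,0,0],10],
    [[0,0,0],[0,0,0],14],
    [[0,0,0],[0,0,0],20],
    [[0,0,0],[0,0,0],30],
    [[0,0,0],[0,0,0],45]
  ]
}}

```text
clock: 24.15
eef_pos: [0.6357, 0.0051, 0.0527]
orientation: [9.3, 90.0, 11.8]
ft_force: [0.3, 0.3, -0.4]
gripper_width: 0.0432
```

Call:
{"op": "arm_command", "data": {
  "moves": [
    [[0,0,0],[0,0,0],60],
    [[0,0,0],[-0.3,0,0],60],
    [[0,0,0],[-0.7,0,0],60],
    [[0,0,0],[-1,0,0],60],
    [[0,0,0],[-1,0,0],60]
  ]
}}

```text
clock: 24.65
eef_pos: [0.6355, 0.0051, 0.1141]
orientation: [1.2, 90.0, 3.7]
ft_force: [0.5, 0.6, 0.0]
gripper_width: 0.06
```

Call:
{"op": "arm_command", "data": {
  "moves": [
    [[0,0,0],[-1,0,0],60],
    [[0,0,0],[-1,0,0],60],
    [[0,0,0],[-1,0,0],60],
    [[0,0,0],[-1,0,0],60],
    [[0,0,0],[0,0,0],60]
  ]
}}

```text
clock: 25.15
eef_pos: [0.6369, 0.0051, 0.1969]
orientation: [-1.8, 89.6, 0.7]
ft_force: [0.6, -0.2, -0.3]
gripper_width: 0.0601
```

```bash
python3 - <<'E'
from h import *
delta([.6355,.005,.0521],Rt(92.6))
snap('wrist','w18');snap('top','top18');snap('side','side18')
p,d,X=load('w18');hsv=cv2.cvtColor(p,cv2.COLOR_RGB2HSV); Z=X[...,2]; ok=d>0
red=ok&((hsv[...,0]<8)|(hsv[...,0]>172))&(hsv[...,1]>150)&(Z>.0645)&(abs(X[...,0]-.636)<.02)&(abs(X[...,1]-.005)<.05)
P=X[red];print('grip',np.median(P,0),P[:,1].min(),P[:,1].max(),np.percentile(P[:,0],[2,98]))
rod=ok&(abs(X[...,0]-.633)<.012)&(Z>.056)&(Z<.075)&(hsv[...,1]<60)&(hsv[...,2]>90)&(((X[...,1]>.035)&(X[...,1]<.068))|((X[...,1]>.15)&(X[...,1]<.17)))
ym,q,sd,n=cyl(X[rod],.005,-.04);print('rod',ym,q.round(4),sd,n,90-np.degrees(np.arctan(q[1])))
core=ok&(hsv[...,2]<110)&(hsv[...,1]<70)&(Z>.055)&(Z<.085)&(abs(X[...,0]-.632)<.03)&(X[...,1]>.07)&(X[...,1]<.17)
ym,q,sd,n=cyl(X[core],.015,-.04);print('cores',ym,q.round(4),sd,n,np.percentile(X[core][:,1],[1,99]))
E
```

```text
t 25.15 p [0.6369 0.0051 0.1969] f [ 0.64 -0.21 -0.25] w 0.0601 rpy [-1.8  89.63  0.74]
rot(units 5deg) [-0.013  0.075  0.002] shift units now-frame [ 7.241e+00  1.000e-03 -1.180e-01] target-frame [ 7.241e+00 -1.000e-03 -7.000e-02]
grip [0.63486363 0.0059787  0.0670025 ] -0.02058007660359913 0.029565146486666395 [0.62722075 0.64264102]
rod 0.051754214568914665 [ 0.633  -0.0404  0.0591 -0.0012] 0.000556861108499085 764 92.31393880609967
cores 0.11230545432132547 [ 0.6308 -0.0433  0.0567  0.0009] 0.0006384913171904458 5962 [0.07749652 0.14417129]
```

View pics/w18.png

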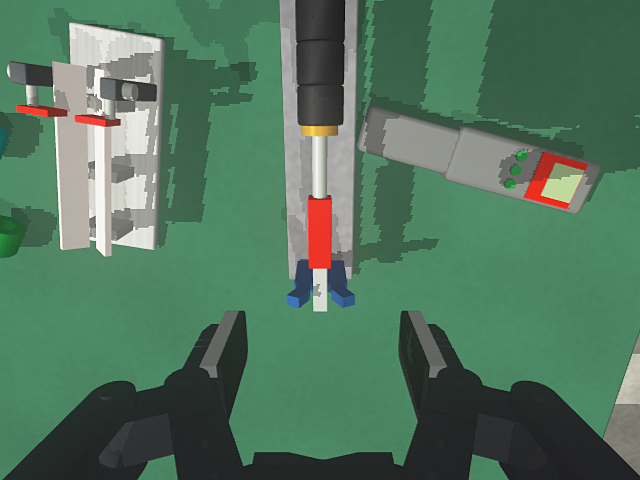

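View pics/side18.png

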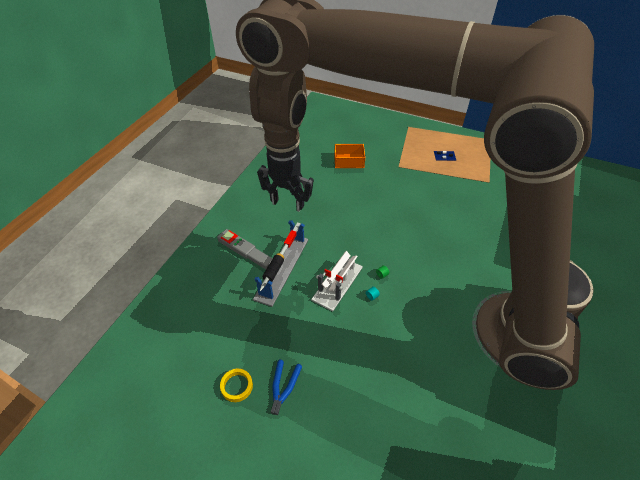

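Call:
{"op": "arm_command", "data": {
  "moves": [
    [[0,0,0],[0,0,0],60],
    [[0,0,0],[0,0,0],60],
    [[0,0,0],[0,0,0],60],
    [[0,0,0],[0,0,0],60]
  ]
}}

```text
clock: 25.7
eef_pos: [0.6353, 0.005, 0.1919]
orientation: [178.1, 90.0, -179.3]
ft_force: [0.3, -0.2, -0.7]
gripper_width: 0.0599
```

```bash
python3 -c "
from bench import job_done
print(job_done())"
```

```text
the job is handed in; nothing more can be done
None
```

The spindle is back in its stand with all three cores on it, and the job was handed in at about 26 s; it reported no verdict.

- **Threading and push:** I threaded all three cores and packed them against the collar. I then pushed on until the wrist read about 10 N and held for about 0.5 s. Roughly 1–2 N of that is sliding friction, so the stop itself saw about 8–9 N. The highest wrist force I read was 10.3 N along the push, though it was only sampled between moves.
- **Lift and return:** I backed off about 4 mm and lifted the spindle with the cores on it. They hung level, within about 0.5°. I then laid the spindle back and released it.
- **Last checks:** In the wrist camera, the grip and rod match their starting pose to within about 1 mm in position and 0.3° in direction. The cores sit packed at the collar, about 2 mm below the rod axis as expected. The arm was clear of everything, and the bystanders looked unmoved in the picture, though I did not measure them. No check failed. The cameras did disagree by about 2 mm in absolute position, so I compared only readings taken with the same camera.

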